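# Set the stamping stand to 5 and knock the punch down

## Robot

A 6-joint arm with a two-finger parallel gripper is mounted at the origin on the work surface. World frame = base frame: x ahead of the robot, y to its left, z up, the work surface at z = 0. Lengths are in m, angles in rad, forces in N, time in s.
With the tool pointing down it reaches from about 0.35 to 0.975 m from the base axis. Payload 4.9 kg.
Tool frame: the origin (TCP) lies midway between the tips of the shut fingers; the grasp point (between the pads) lies manip.tcp_to_grasp behind it (manip.tcp_to_grasp is the distance from the TCP to the grasp point, in m); z points along the fingers, y is the line along which they close (so a half turn about z gives the same grasp; the last joint's range is limited). The gripper opens to 85 mm and grips with 20 to 120 N. Pads are 22 mm wide; open, the fingers measure 114 mm over their backs; the gripper's body (76 mm by 85 mm) begins 54 mm behind the grasp point. The pads swing forward as they close: fully open they stand 13 mm farther back than shut.
Start: joints at [1.155, 0.053, 1.613, -0, 1.476, -0.119], TCP at [0.183, 0.598, 0.231] pointing down, gripper open.
Joint ranges: [-3.01, 3.01], [-1.01, 2.22], [0.06, 2.58], [-1.02, 4.17], [0.09, 2.62], [-3.14, 3.14]. Speed limits (rad/s): [2.57, 2.57, 3.14, 3.14, 3.14, 3.14].

## Interface

Orientations are given as a unit quaternion [w, x, y, z].
In Python, from plant import manip, grab_frame, calibration, job_done gives the robot as it stands.
- The arm moves only by the tool send_rows, never from a script. Its argument "rows" is a list of rows, each an object of numbers: "x", "y", "z": the shift along the tool's x, y, z normalised to -1 to 1, where 1 is 15 cm; "wx", "wy", "wz": the turn, a rotation vector about the tool's x, y, z normalised to -1 to 1, where 1 is pi/4 rad; "hand": the opening, from -1 (shut) to 1 (fully open). In form: [{"x": .., "y": .., "z": .., "wx": .., "wy": .., "wz": .., "hand": ..}, ...]. A call has exactly 10 rows; each row shifts and turns the commanded pose from where the row before left it, along the tool's axes as they then stand; what a row does not reach is not made up. A row lasts 1/12 s, in which the tool goes at most 41.7 mm and 7.16 degrees, less where a joint would pass 70% of its speed; a pose out of reach is approached as far as the arm can. A call with a number of a shift or a turn outside -1 to 1 is refused whole. A call with a gripper value outside its range is refused whole. The fingers move at their own pace and stop on an object; the grip force is fixed at half the most. Time passes only in rows, so rows that do not move let the fingers close, or fill a call up. It gives the time, the measured TCP pose, the force, the opening and the grip force at its end, in the units of the state.
- manip.state(): the state, without advancing time (a new reading comes with each control period).
- grab_frame(name): name is "side" or "top" or "wrist"; returns the picture (420x560x3 uint8, blue, green, red); there is no depth.
- calibration(name): a dict with "camera_matrix" (3x3 intrinsics, pixels), "R" (3x3) and "t" (3): a world point X has camera coordinates R X + t. Camera axes: x right, y down, z forward; pixel columns grow to the right and rows downward; lengths in m; the calibration is good to about 2 mm. The wrist camera is an equidistant fisheye: a pixel r from the principal point sees the ray r / f radians off the axis. A picture is of the moment at which its call begins: read the wrist's pose just before it. calibration takes no time and is no camera call; for the wrist camera it gives the pose at the moment of the call.
- job_done(): hands the job in; it is judged then, once.
The state is a dict: "time": time; "joint_pos": joint angles; "joint_vel": joint speeds; "joint_efforts": joint torques, N m; "tool_pos": TCP position; "tool_rot": TCP orientation; "contact_force": force on the tool from outside, world axes, zero at the start; "ft_torque": the same for the moment, N m; "gripper_width": opening from 0.0 (shut) to 1.0 (fully open); "grasp_force": force on a finger pad.
Only numpy, scipy, OpenCV 4.12 (cv2) and the standard library are available. Lean on these libraries where they do the work, as an engineer would, in place of code of your own. Each camera call takes 0.05 s, during which the arm holds its last target. There are 200 camera calls.

## Task

Turn the knurled scale sleeve of the leaning stamping stand until its pointer clicks in at 5 (the group of five dots on the dial). Then take the mallet and knock the sprung punch on top of the stand fully down with the mallet's head, let it spring back up, and set the mallet gently back down on the bench. Leave the dish and the barrel where they are.

Things in the scene. Friction and masses are not known exactly. Their poses are not given: they have to be found in the camera images.
- stand: fixed stamping stand: steel base 240 x 140 x 25 mm, green leaning frame. Origin: centre of the base's underside; z up. Its working axis leans 0.44 rad (25 deg) from vertical, top towards the stand's -x (roughly to the robot): upward direction u = (-0.426, 0, 0.905) in the stand's frame, through (-0.005, 0, 0.050). Along u from there: dial plate 120-130 mm, sleeve 131-181 mm, punch top 203 mm
- dial (a point): centre of the upper face of the fixed white dial plate, radius 72 mm, square to u, below the sleeve. Axes as the stand's. It bears six groups of 1 to 6 dark dots, 20 deg apart, 49 to 69 mm from the axis, counting up clockwise seen from above; 3 and 4 lie either side of the stand's -x direction, 1 on its -y side
- sleeve (a joint): turn of the sleeve in rad, clockwise seen from above positive (about -u); value n is at (n-1) x 0.349: 1 at 0, 5 at 1.396, 6 at 1.745. It clicks into each value: a detent of about 0.07 N m draws it to the nearest value when let go. Stops 0.1 rad beyond 1 and 6. Starts at 1, 2 or 3
- sleeve_grip (a point): on the sleeve's axis, 12 mm below its top face; z is u, turns with the sleeve. Knurled steel cylinder 56 mm diameter, 40 mm long, above a 68 mm skirt 10 mm high that carries the pointer (dark bar to 47 mm from the axis; a dark line on the top face aims the same way). Pointer at 230 deg minus the joint value, from the stand's x towards its y. The punch stands 22 mm above the top face
- punch (a joint): how far the punch is pressed in along the axis, m: 0 up (sprung, returns by itself), 0.010 fully down at its stop; about 2.4 N to start and 5.5 N at the bottom
- punch_head: dark steel punch head, 26 mm diameter, 21 mm long, sticking out of the top of the sleeve. Origin: centre of its top face, where it is struck; z is u
- mallet: loose wooden mallet, about 0.35 kg, standing on one round face of its head with the handle level. Origin: centre of the lower head face; z along the head's axis, x along the handle, away from the head. Head: cylinder 64 mm diameter, 64 mm long. Handle: straight bar 24 mm wide (along y), 26 mm deep (along z), centred 32 mm above the lower face, ending 160 mm from the head's axis
- mallet_head (a point): centre of the mallet's head, 32 mm above its lower face
- mallet_grip (a point): point in the middle of the mallet's handle, 68 mm from the head's axis, 32 mm above the bench: a good place to grip, closing along the mallet's y
- dish: loose white ceramic sorting dish, 120 mm diameter, 28 mm high, bystander. Origin: centre of its underside
- barrel: loose open aluminium tumbler barrel, 116 mm diameter, 115 mm high, standing, bystander. Origin: centre of its underside
- burnishers: fixed wooden block 60 x 120 x 35 mm with three burnishers standing upright in it, 160 mm high in all, bystander. Origin: centre of its underside
- box: fixed wooden box 160 x 220 x 90 mm with a hinged lid, bystander. Origin: centre of its underside
Not all that is in view belongs to the job. There is more than one size of the mallet; the job needs the middle-sized.

How it is judged:
By the outcome, as a careful person would: the job done as asked, in the order asked, and still so for the second after the job is handed in, with the robot touching nothing.
It also fails if it takes over 58 s, if anything falls off the work surface, if the arm or the gripper's body presses on something with over 40 N, if the wrist force passes 120 N, or if a joint passes its speed limit or range.

## Working session

There is one attempt and no reset: what is moved stays moved. The work goes in short steps, Python scripts to look and compute and a tool call to move; the robot and the scene stay as the last step left them, time stands still between calls to the robot, and variables do not carry over. Pictures are saved under pics/ and viewed, at most 10 in all, crops included, and the job is handed in when it is done.

Besides the shell and the picture viewer there is one more tool, called after "Call:" by a JSON object that holds its "name" and its "arguments", one argument or row to a line. send_rows: Moves the arm, as the interface text tells. Scaled input: -1 to 1 covers 15 cm each way for a shift and pi/4 rad each way for a turn. Its arguments: {"type":"object","properties":{"rows":{"type":"array","items":{"type":"object","properties":{"x":{"type":"number","minimum":-1,"maximum":1},"y":{"type":"number","minimum":-1,"maximum":1},"z":{"type":"number","minimum":-1,"maximum":1},"wx":{"type":"number","minimum":-1,"maximum":1},"wy":{"type":"number","minimum":-1,"maximum":1},"wz":{"type":"number","minimum":-1,"maximum":1},"hand":{"type":"number"}}}}},"required":["rows"]}

```bash
mkdir -p pics; ls; python3 - <<'E'
from plant import manip, grab_frame, calibration
import cv2,numpy as np
s=manip.state();print({k:np.round(v,3) for k,v in s.items()},manip.tcp_to_grasp)
for n in("side","top","wrist"):
    c=calibration(n);print(n,{k:np.round(v,4).tolist() for k,v in c.items() if k in("camera_matrix","R","t")})
    cv2.imwrite(f"pics/{n}0.png",grab_frame(n))
E
```

```text
pics
{'time': np.float64(0.0), 'joint_pos': array([ 1.155,  0.053,  1.614, -0.   ,  1.476, -0.119]), 'joint_vel': array([-0.   , -0.   ,  0.001,  0.001, -0.002,  0.001]), 'joint_efforts': array([-0.0000e+00, -3.9368e+01, -3.7018e+01, -0.0000e+00,  7.0000e-03,
        0.0000e+00]), 'tool_pos': array([0.183, 0.597, 0.23 ]), 'tool_rot': array([-0.   ,  0.148,  0.989, -0.001]), 'contact_force': array([-0.283,  0.312,  0.317]), 'ft_torque': array([-0.012, -0.051, -0.014]), 'grasp_force': np.float64(0.0), 'gripper_width': np.float64(1.003)} 0.0187
side {'camera_matrix': [[395.7003, 0.0, 280.8833], [0.0, 395.7003, 210.1429], [0.0, 0.0, 1.0]], 'R': [[0.9894, -0.144, 0.0162], [-0.0741, -0.5986, -0.7976], [0.1246, 0.788, -0.6029]], 't': [-0.5499, 0.1548, 1.3041]}
top {'camera_matrix': [[532.2378, 0.0, 285.5709], [0.0, 532.2378, 199.0368], [0.0, 0.0, 1.0]], 'R': [[-0.0009, -1.0, -0.0092], [-0.9974, 0.0015, -0.0718], [0.0718, 0.0092, -0.9974]], 't': [0.0076, 0.5378, 1.7353]}
wrist {'camera_matrix': [[325.1923, 0.0, 276.1362], [0.0, 325.1923, 213.3945], [0.0, 0.0, 1.0]], 'R': [[0.2917, 0.9565, -0.0018], [0.9212, -0.2805, 0.2696], [0.2574, -0.0803, -0.963]], 't': [-0.6239, -0.0358, 0.378]}
```

View pics/top0.png

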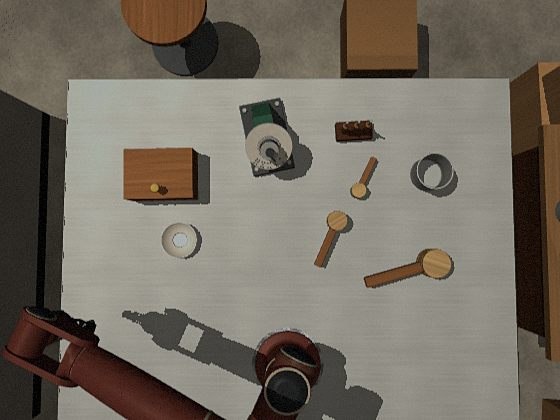

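View pics/side0.png

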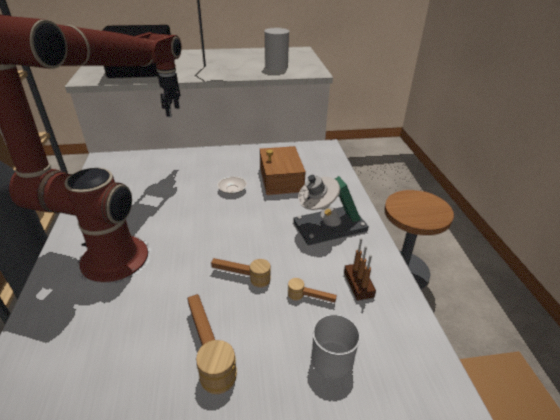

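The top view shows three mallets, with heads at (359,190) small, (337,221) middle and (436,263) large. By apparent size the middle one is at (337,221). The stand is at about (268,140), leaning towards the robot. The dish is at (180,240), the barrel at (434,173), the box at (160,174) and the burnishers at (354,131).

```bash
cat > h.py <<'E'
import numpy as np,cv2
from plant import manip,grab_frame,calibration
from scipy.spatial.transform import Rotation as Rn
def ray(n,px):
    c=calibration(n);K=np.array(c["camera_matrix"]);R=np.array(c["R"]);t=np.array(c["t"])
    d=np.linalg.inv(K)@np.array([px[0],px[1],1.]);return -R.T@t,R.T@d
def onz(n,px,z):
    o,d=ray(n,px);return o+d*(z-o[2])/d[2]
def proj(n,X):
    c=calibration(n);K=np.array(c["camera_matrix"]);p=np.array(c["R"])@np.array(X)+np.array(c["t"]);p=K@p;return p[:2]/p[2]
def rot(q): return Rn.from_quat([q[1],q[2],q[3],q[0]])
E
python3 - <<'E'
from h import *
im=cv2.imread("pics/top0.png");hsv=cv2.cvtColor(im,cv2.COLOR_BGR2HSV)
m=((hsv[...,1]>90)&(hsv[...,2]>70)&(hsv[...,0]<28)).astype(np.uint8)
n,l,st,c=cv2.connectedComponentsWithStats(m)
for i in range(1,n):
    if st[i,4]>80 and 70<c[i][1]<300: print("wood",st[i],c[i].round(1))
# middle mallet
head=((hsv[...,0]>=14)&(hsv[...,0]<28)&(hsv[...,1]>70)&(hsv[...,2]>140)).astype(np.uint8)
n,l,st,c=cv2.connectedComponentsWithStats(head)
for i in range(1,n):
    if st[i,4]>60: print("light",st[i],c[i].round(1))
gray=hsv[...,2]
dk=(gray<75).astype(np.uint8);n,l,st,c=cv2.connectedComponentsWithStats(dk)
for i in range(1,n):
    if st[i,4]>60 and 85<c[i][1]<200: print("dark",st[i],c[i].round(1))
a=cv2.resize(im[85:195,215:315],None,fx=5,fy=5,interpolation=cv2.INTER_CUBIC)
b=cv2.resize(im[165:275,310:365],None,fx=5,fy=5,interpolation=cv2.INTER_CUBIC)
cv2.imwrite("pics/crop1.png",np.hstack([a,b]))
E
```

```text
wood [ 538   62   22  300 3497] [551.5 209. ]
wood [ 124  148   69   51 3352] [157.6 172.9]
wood [350 157  26  41 347] [362.3 180.9]
wood [315 211  32  56 596] [331.2 232.9]
wood [ 365  249   86   38 1285] [416.2 268.2]
light [539  73   7  31  82] [541.5  88. ]
light [352 183  14  14 158] [358.5 189.7]
light [328 211  19  19 259] [336.9 220.2]
light [423 250  28  28 554] [436.1 262.9]
dark [542  67  18  57 751] [552.5  94.7]
dark [ 240   98   73   82 2049] [277.2 138.3]
dark [335 121  50  22 748] [355.2 132.1]
dark [ 128  148   82   57 1139] [190.1 184.3]
dark [266 148  13  18 114] [271.6 154.6]
dark [418 154  34  33 513] [435.4 166.6]
dark [353 159  25  41 153] [368.2 182.2]
dark [411 161  47  36 442] [433.5 184. ]
dark [157 185  11  10  62] [162.1 190. ]
```

View pics/crop1.png

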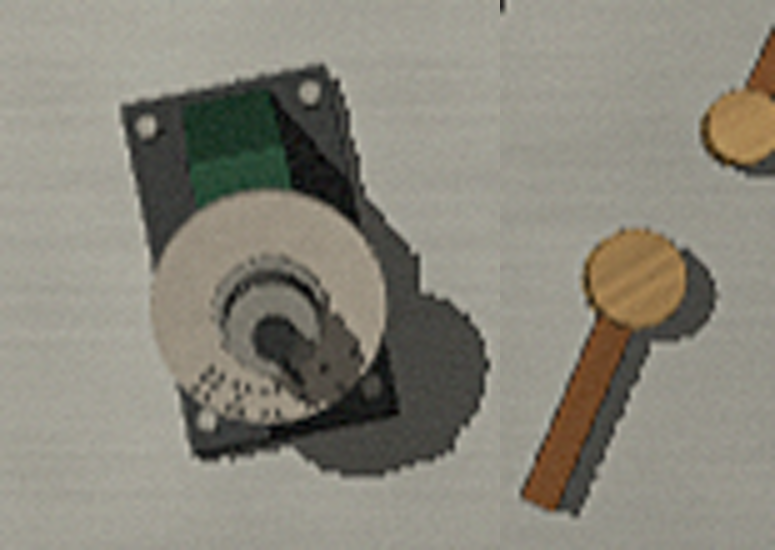

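```bash
python3 - <<'E'
from h import *
f=lambda u,v,ox=215,oy=85:((u+.5)/5-.5+ox,(v+.5)/5-.5+oy)
C=[onz("top",f(*p),.025) for p in[(122,105),(325,66),(397,412),(197,460)]]
for p in C:print(p.round(4))
print([np.linalg.norm(C[i]-C[(i+1)%4]).round(4) for i in range(4)])
c=np.mean(C,0);ex=(C[0]+C[1]-C[2]-C[3]);ey=C[0]+C[3]-C[1]-C[2]
a=np.arctan2(ex[1],ex[0]);b=np.arctan2(-ey[0],ey[1]);print("stand",c,a,b)
# dial centre check: dial ellipse centre crop (268,306)
R=Rn.from_euler('z',a).as_matrix();u=R@np.array([-.426,0,.905]);o=np.r_[c[:2],0]+R@np.array([-.005,0,.05])
d=o+.13*u;print("dial pred px",proj("top",d),"seen",f(268,306),"dial",d)
print("u",u,"grip",o+.169*u,"punch",o+.203*u, "punch px",proj("top",o+.203*u),"side dial px",proj("side",d),"side punch",proj("side",o+.203*u))
h=onz("top",f(136,278,310,165),.064);e=onz("top",f(40,503,310,165),.045);print("mallet",h,e,np.linalg.norm((h-e)[:2]),np.arctan2(*(e-h)[1::-1]))
l=onz("top",f(86,278,310,165),.064);r=onz("top",f(186,278,310,165),.064);print("dia",np.linalg.norm(l-r))
w=calibration("wrist");s=manip.state();Rt=rot(s["tool_rot"]).as_matrix();Rw=np.array(w["R"])
print("cam in tool",Rt.T@(-Rw.T@np.array(w["t"])-s["tool_pos"]),(Rt.T@Rw.T).round(3))
E
```

```text
[0.8496 0.1618 0.025 ]
[0.8756 0.0265 0.025 ]
[ 0.6433 -0.021   0.025 ]
[0.6117 0.111  0.025 ]
[np.float64(0.1377), np.float64(0.2371), np.float64(0.1357), np.float64(0.2433)]
stand [0.74506056 0.06957034 0.025     ] 0.20612084120088203 0.21218313252176083
dial pred px [268.54897851 146.93113706] seen (268.2, 145.8) dial [0.68595867 0.0572127  0.16765   ]
u [-0.41698252 -0.08718704  0.905     ] grip [0.66969635 0.05381241 0.202945  ] punch [0.65551895 0.05084805 0.233715  ] punch px [269.78556192 153.43415153] side dial px [317.46025605 191.17178669] side punch [310.18147273 176.09286573]
mallet [ 0.46638545 -0.15735938  0.064     ] [ 0.32230261 -0.09615583  0.045     ] 0.15654308816434903 2.73990808913225
dia 0.06395908065336264
cam in tool [ 0.06791622 -0.00019069 -0.14236245] [[ 0.001 -0.963 -0.27 ]
 [ 1.     0.001  0.   ]
 [-0.    -0.27   0.963]]
```

```bash
cat >> h.py <<'E'
A=0.209; C0=np.array([.743,.069,0]); 
def stand():
    R=Rn.from_euler('z',A).as_matrix();u=R@np.array([-.4259,0,.9048]);return R,u,C0+R@np.array([-.005,0,.05])
def orient(z,x):  # tool z, approx tool x
    z=z/np.linalg.norm(z);x=x-z*(x@z);x/=np.linalg.norm(x);return Rn.from_matrix(np.c_[x,np.cross(z,x),z])
def standori(phi): # J6-like angle about tool z from stand y
    R,u,o=stand();return orient(-u,R[:,1])*Rn.from_euler('z',phi)
def plan(p,q,N,p0=None,q0=None):
    s=manip.state();p0=s["tool_pos"] if p0 is None else p0;q0=rot(s["tool_rot"]) if q0 is None else q0
    r=(q0.inv()*q).as_rotvec()/N; M=sum((q0*Rn.from_rotvec(r*k)).as_matrix() for k in range(N))
    d=np.linalg.solve(M,np.asarray(p)-p0)
    print(N,"rows xyz",(d/.15).round(3),"w",(r/(np.pi/4)).round(4),"mm",np.linalg.norm(d*1000).round(1),"deg",np.degrees(np.linalg.norm(r)).round(2))
E
python3 - <<'E'
from h import *
R,u,o=stand();print(proj("top",o+.13*u))
for N in(30,40):plan(o+.277*u,standori(np.radians(-40)),N)
E
```

```text
[268.79101673 147.5875844 ]
30 rows xyz [-0.146 -0.064 -0.004] w [-0.012  -0.0145  0.0153] mm 23.9 deg 1.09
40 rows xyz [-0.109 -0.048 -0.003] w [-0.009  -0.0109  0.0115] mm 17.9 deg 0.82
```

Call:
{"name": "send_rows", "arguments": {
  "rows": [
    {"x": -0.146, "y": -0.064, "z": -0.004, "wx": -0.012, "wy": -0.0145, "wz": 0.0153, "hand": 1},
    {"x": -0.146, "y": -0.064, "z": -0.004, "wx": -0.012, "wy": -0.0145, "wz": 0.0153, "hand": 1},
    {"x": -0.146, "y": -0.064, "z": -0.004, "wx": -0.012, "wy": -0.0145, "wz": 0.0153, "hand": 1},
    {"x": -0.146, "y": -0.064, "z": -0.004, "wx": -0.012, "wy": -0.0145, "wz": 0.0153, "hand": 1},
    {"x": -0.146, "y": -0.064, "z": -0.004, "wx": -0.012, "wy": -0.0145, "wz": 0.0153, "hand": 1},
    {"x": -0.146, "y": -0.064, "z": -0.004, "wx": -0.012, "wy": -0.0145, "wz": 0.0153, "hand": 1},
    {"x": -0.146, "y": -0.064, "z": -0.004, "wx": -0.012, "wy": -0.0145, "wz": 0.0153, "hand": 1},
    {"x": -0.146, "y": -0.064, "z": -0.004, "wx": -0.012, "wy": -0.0145, "wz": 0.0153, "hand": 1},
    {"x": -0.146, "y": -0.064, "z": -0.004, "wx": -0.012, "wy": -0.0145, "wz": 0.0153, "hand": 1},
    {"x": -0.146, "y": -0.064, "z": -0.004, "wx": -0.012, "wy": -0.0145, "wz": 0.0153, "hand": 1}
  ]
}}

```text
time: 0.98
tool_pos: [0.3552, 0.431, 0.2435]
tool_rot: [0.063, 0.207, 0.976, 0.038]
contact_force: [0.4, 0.6, 0.3]
gripper_width: 0.999
grasp_force: 0.0
```

Call:
{"name": "send_rows", "arguments": {
  "rows": [
    {"x": -0.146, "y": -0.064, "z": -0.004, "wx": -0.012, "wy": -0.0145, "wz": 0.0153, "hand": 1},
    {"x": -0.146, "y": -0.064, "z": -0.004, "wx": -0.012, "wy": -0.0145, "wz": 0.0153, "hand": 1},
    {"x": -0.146, "y": -0.064, "z": -0.004, "wx": -0.012, "wy": -0.0145, "wz": 0.0153, "hand": 1},
    {"x": -0.146, "y": -0.064, "z": -0.004, "wx": -0.012, "wy": -0.0145, "wz": 0.0153, "hand": 1},
    {"x": -0.146, "y": -0.064, "z": -0.004, "wx": -0.012, "wy": -0.0145, "wz": 0.0153, "hand": 1},
    {"x": -0.146, "y": -0.064, "z": -0.004, "wx": -0.012, "wy": -0.0145, "wz": 0.0153, "hand": 1},
    {"x": -0.146, "y": -0.064, "z": -0.004, "wx": -0.012, "wy": -0.0145, "wz": 0.0153, "hand": 1},
    {"x": -0.146, "y": -0.064, "z": -0.004, "wx": -0.012, "wy": -0.0145, "wz": 0.0153, "hand": 1},
    {"x": -0.146, "y": -0.064, "z": -0.004, "wx": -0.012, "wy": -0.0145, "wz": 0.0153, "hand": 1},
    {"x": -0.146, "y": -0.064, "z": -0.004, "wx": -0.012, "wy": -0.0145, "wz": 0.0153, "hand": 1}
  ]
}}

```text
time: 1.82
tool_pos: [0.5032, 0.2451, 0.2681]
tool_rot: [0.126, 0.264, 0.953, 0.076]
contact_force: [0.6, 0.6, 1.2]
gripper_width: 0.999
grasp_force: 0.0
```

Call:
{"name": "send_rows", "arguments": {
  "rows": [
    {"x": -0.146, "y": -0.064, "z": -0.004, "wx": -0.012, "wy": -0.0145, "wz": 0.0153, "hand": 1},
    {"x": -0.146, "y": -0.064, "z": -0.004, "wx": -0.012, "wy": -0.0145, "wz": 0.0153, "hand": 1},
    {"x": -0.146, "y": -0.064, "z": -0.004, "wx": -0.012, "wy": -0.0145, "wz": 0.0153, "hand": 1},
    {"x": -0.146, "y": -0.064, "z": -0.004, "wx": -0.012, "wy": -0.0145, "wz": 0.0153, "hand": 1},
    {"x": -0.146, "y": -0.064, "z": -0.004, "wx": -0.012, "wy": -0.0145, "wz": 0.0153, "hand": 1},
    {"x": -0.146, "y": -0.064, "z": -0.004, "wx": -0.012, "wy": -0.0145, "wz": 0.0153, "hand": 1},
    {"x": -0.146, "y": -0.064, "z": -0.004, "wx": -0.012, "wy": -0.0145, "wz": 0.0153, "hand": 1},
    {"x": -0.146, "y": -0.064, "z": -0.004, "wx": -0.012, "wy": -0.0145, "wz": 0.0153, "hand": 1},
    {"x": -0.146, "y": -0.064, "z": -0.004, "wx": -0.012, "wy": -0.0145, "wz": 0.0153, "hand": 1},
    {"x": -0.146, "y": -0.064, "z": -0.004, "wx": -0.012, "wy": -0.0145, "wz": 0.0153, "hand": 1}
  ]
}}

```text
time: 2.65
tool_pos: [0.6239, 0.0413, 0.2998]
tool_rot: [0.187, 0.318, 0.923, 0.113]
contact_force: [0.3, 0.2, 0.6]
gripper_width: 1.001
grasp_force: 0.0
```

```bash
sed -i 's/C0=.*; /C0=np.array([.747,.0696,0])/' h.py; cat >> h.py <<'E'
def wproj(X,c):
    p=np.array(c["R"])@np.array(X)+np.array(c["t"]);K=np.array(c["camera_matrix"]);th=np.arctan2(np.hypot(p[0],p[1]),p[2]);d=p[:2]/np.hypot(p[0],p[1])
    return K[:2,2]+K[0,0]*th*d
def wray(px,c):
    K=np.array(c["camera_matrix"]);v=(np.array(px)-K[:2,2])/K[0,0];th=np.linalg.norm(v);d=np.r_[np.sin(th)*v/th,np.cos(th)];R=np.array(c["R"])
    return -R.T@np.array(c["t"]),R.T@d
def wplane(px,c,P,n):
    o,d=wray(px,c);return o+d*((P-o)@n)/(d@n)
E
python3 - <<'E'
from h import *
s=manip.state();print(s["time"],s["tool_pos"],s["joint_pos"].round(3))
c=calibration("wrist");im=grab_frame("wrist")
np.savez("w1",R=c["R"],t=c["t"],camera_matrix=c["camera_matrix"]);cv2.imwrite("pics/w1raw.png",im)
R,u,o=stand();print(standori(np.radians(-40)).as_matrix().round(3).tolist(),rot(s["tool_rot"]).as_matrix().round(3).tolist())
for a in(.13,.181,.203):print(a,wproj(o+a*u,c).round(1))
for k in range(6):
    g=np.radians(230-20*k);print(k+1,wproj(o+.13*u+.059*(np.cos(g)*np.cross(R[:,1],u)+np.sin(g)*R[:,1]),c).round(1))
E
```

```text
2.65 [0.62387042 0.04132394 0.29978665] [-0.115 -0.255  1.83   0.15   1.151 -1.054]
[[-0.728, 0.545, 0.417], [0.629, 0.773, 0.088], [-0.274, 0.326, -0.905]] [[-0.728, 0.544, 0.417], [0.629, 0.772, 0.09], [-0.273, 0.328, -0.904]]
0.13 [280.3 200.1]
0.181 [281.2 215.5]
0.203 [281.7 224.1]
1 [217.9 210.9]
2 [217.  189.4]
3 [223.8 168.5]
4 [237.9 151. ]
5 [257.6 139.4]
6 [280.4 135.3]
```

View pics/w1raw.png

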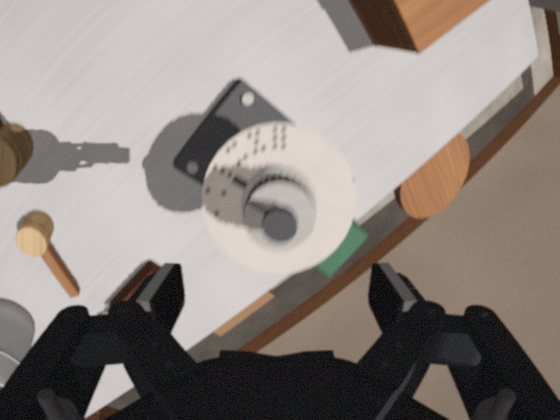

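```bash
cat >> h.py <<'E'
def polar(px,c,a):
    R,u,o=stand();X=wplane(np.array(px,float),c,o+a*u,u)-o;return np.degrees(np.arctan2(X@R[:,1],X@np.cross(R[:,1],u)))%360,np.linalg.norm(X-u*(X@u))*1000
E
python3 - <<'E'
from h import *
im=cv2.imread("pics/w1raw.png");c=dict(np.load("w1.npz"))
g=cv2.cvtColor(im,cv2.COLOR_BGR2GRAY)
w=((g>150)*255).astype(np.uint8)[110:285,190:370];hs=cv2.cvtColor(im,cv2.COLOR_BGR2HSV)
cv2.imwrite("pics/w1c.png",cv2.resize(im[110:285,190:370],None,fx=3.3,fy=3.3,interpolation=cv2.INTER_CUBIC))
for v,uu in((181,238),(178,234),(184,243)):print(polar((uu,v),c,.141))
E
```

```text
(np.float64(191.8738391645345), np.float64(42.051695789018))
(np.float64(190.95533867077765), np.float64(46.37626908640485))
(np.float64(192.39116557630243), np.float64(36.95397048051488))
```

View pics/w1c.png

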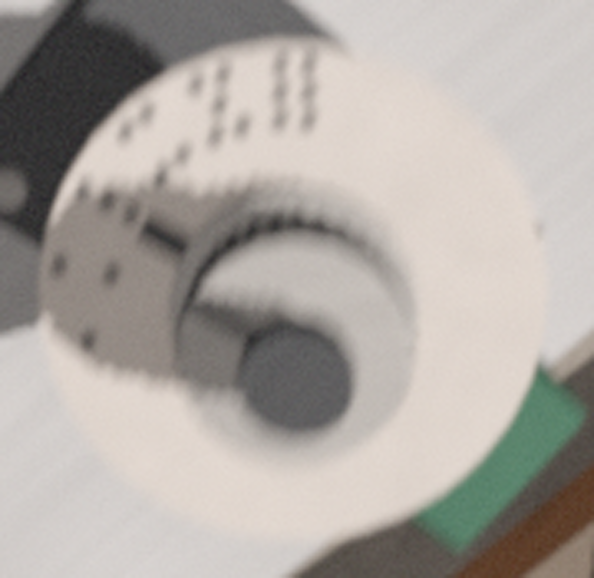

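```bash
python3 - <<'E'
from h import *
c=dict(np.load("w1.npz"));R,u,o=stand();e1=np.cross(R[:,1],u);s=manip.state()
f=lambda p:((p[0]+.5)/3.3-.5+190,(p[1]+.5)/3.3-.5+110)
def rel(p,a):
    X=wplane(f(p),c,o+a*u,u)-o;return np.array([X@e1,X@R[:,1]])*1000
for a,b,h in(((42,285),(548,285),.13),((295,36),(290,540),.13),((180,380-60),(415,320),.181),((244,380),(352,380),.203),((298,326),(298,433),.203)):
    p,q=rel(f and a,h),rel(b,h);print(h,((p+q)/2).round(1),np.linalg.norm(p-q).round(1))
t=s["tool_pos"]-o;print("tcp",t@e1*1000,t@R[:,1]*1000,t@u)
E
```

```text
0.13 [-3.4  2.6] 142.6
0.13 [-0.8 -1.9] 146.2
0.181 [-5.3  4.7] 54.2
0.203 [-0.6 -1.2] 22.9
0.203 [-0.6 -1.2] 23.8
tcp -2.5209338438107465 -5.76215402971745 0.2779322424427655
```

```bash
sed -i 's/.747,.0696,0/.7467,.0683,0/' h.py; python3 - <<'E'
from h import *
R,u,o=stand();plan(o+.150*u,standori(np.radians(-40)),10)
E
```

```text
10 rows xyz [0.002 0.003 0.085] w [-0.      0.0005 -0.0003] mm 12.8 deg 0.03
```

Call:
{"name": "send_rows", "arguments": {
  "rows": [
    {"x": 0.002, "y": 0.003, "z": 0.085, "hand": 1},
    {"x": 0.002, "y": 0.003, "z": 0.085, "hand": 1},
    {"x": 0.002, "y": 0.003, "z": 0.085, "hand": 1},
    {"x": 0.002, "y": 0.003, "z": 0.085, "hand": 1},
    {"x": 0.002, "y": 0.003, "z": 0.085, "hand": 1},
    {"x": 0.002, "y": 0.003, "z": 0.085, "hand": 1},
    {"x": 0.002, "y": 0.003, "z": 0.085, "hand": 1},
    {"x": 0.002, "y": 0.003, "z": 0.085, "hand": 1},
    {"x": 0.002, "y": 0.003, "z": 0.085, "hand": 1},
    {"x": 0.002, "y": 0.003, "z": 0.085, "hand": 1}
  ]
}}

```text
invalid input at $.rows[0]: expected keys x, y, z, wx, wy, wz, hand
```

Call:
{"name": "send_rows", "arguments": {
  "rows": [
    {"hand": 0.5},
    {"hand": 0.3},
    {"hand": 0.2},
    {"hand": 0.1},
    {"hand": 0},
    {"hand": 0},
    {"hand": 0},
    {"hand": 0},
    {"hand": 0},
    {"hand": 0}
  ]
}}

```text
invalid input at $.rows[0]: expected keys x, y, z, wx, wy, wz, hand
```

Call:
{"name": "send_rows", "arguments": {
  "rows": [
    {"x": 0.002, "y": 0.003, "z": 0.085, "wx": 0, "wy": 0, "wz": 0, "hand": 1},
    {"x": 0.002, "y": 0.003, "z": 0.085, "wx": 0, "wy": 0, "wz": 0, "hand": 1},
    {"x": 0.002, "y": 0.003, "z": 0.085, "wx": 0, "wy": 0, "wz": 0, "hand": 1},
    {"x": 0.002, "y": 0.003, "z": 0.085, "wx": 0, "wy": 0, "wz": 0, "hand": 1},
    {"x": 0.002, "y": 0.003, "z": 0.085, "wx": 0, "wy": 0, "wz": 0, "hand": 1},
    {"x": 0.002, "y": 0.003, "z": 0.085, "wx": 0, "wy": 0, "wz": 0, "hand": 1},
    {"x": 0.002, "y": 0.003, "z": 0.085, "wx": 0, "wy": 0, "wz": 0, "hand": 1},
    {"x": 0.002, "y": 0.003, "z": 0.085, "wx": 0, "wy": 0, "wz": 0, "hand": 1},
    {"x": 0.002, "y": 0.003, "z": 0.085, "wx": 0, "wy": 0, "wz": 0, "hand": 1},
    {"x": 0.002, "y": 0.003, "z": 0.085, "wx": 0, "wy": 0, "wz": 0, "hand": 1}
  ]
}}

```text
time: 3.53
tool_pos: [0.6777, 0.0594, 0.1842]
tool_rot: [0.187, 0.318, 0.923, 0.113]
contact_force: [1.3, 0.9, -0.0]
gripper_width: 0.998
grasp_force: 0.0
```

Call:
{"name": "send_rows", "arguments": {
  "rows": [
    {"x": 0, "y": 0, "z": 0, "wx": 0, "wy": 0, "wz": 0, "hand": 0.5},
    {"x": 0, "y": 0, "z": 0, "wx": 0, "wy": 0, "wz": 0, "hand": 0.3},
    {"x": 0, "y": 0, "z": 0, "wx": 0, "wy": 0, "wz": 0, "hand": 0.2},
    {"x": 0, "y": 0, "z": 0, "wx": 0, "wy": 0, "wz": 0, "hand": 0.1},
    {"x": 0, "y": 0, "z": 0, "wx": 0, "wy": 0, "wz": 0, "hand": 0},
    {"x": 0, "y": 0, "z": 0, "wx": 0, "wy": 0, "wz": 0, "hand": 0},
    {"x": 0, "y": 0, "z": 0, "wx": 0, "wy": 0, "wz": 0, "hand": 0},
    {"x": 0, "y": 0, "z": 0, "wx": 0, "wy": 0, "wz": 0, "hand": 0},
    {"x": 0, "y": 0, "z": 0, "wx": 0, "wy": 0, "wz": 0, "hand": 0},
    {"x": 0, "y": 0, "z": 0, "wx": 0, "wy": 0, "wz": 0, "hand": 0}
  ]
}}

```text
time: 4.37
tool_pos: [0.6757, 0.0576, 0.1851]
tool_rot: [0.186, 0.318, 0.923, 0.111]
contact_force: [-7.2, -5.4, 0.4]
gripper_width: 0.635
grasp_force: 63.7
```

```bash
python3 - <<'E'
from h import *
s=manip.state();R,u,o=stand();e1=np.cross(R[:,1],u);t=s["tool_pos"]-o
print(s["time"],t@e1*1000,t@R[:,1]*1000,t@u,s["contact_force"],s["ft_torque"],s["gripper_width"],s["grasp_force"],s["joint_pos"])
E
```

```text
4.3667 -2.8018871056770047 4.2352502702599635 0.15065210572766274 [-7.19265527 -5.38967418  0.4207512 ] [-0.79596743  1.18254072 -0.29958491] 0.6348087126098381 63.74418318271637 [-0.07322988 -0.04373509  1.83303027  0.14563868  0.93555898 -1.04246351]
```

Call:
{"name": "send_rows", "arguments": {
  "rows": [
    {"x": 0, "y": 0, "z": 0, "wx": 0, "wy": 0, "wz": 0, "hand": 0.8},
    {"x": 0, "y": 0, "z": 0, "wx": 0, "wy": 0, "wz": 0, "hand": 0.8},
    {"x": 0, "y": 0, "z": 0, "wx": 0, "wy": 0, "wz": 0, "hand": 0.8},
    {"x": 0, "y": 0, "z": 0, "wx": 0, "wy": 0, "wz": 0, "hand": 0.8},
    {"x": 0, "y": 0, "z": 0, "wx": 0, "wy": 0, "wz": 0, "hand": 0.8},
    {"x": 0, "y": 0, "z": 0, "wx": 0, "wy": 0, "wz": 0, "hand": 0.8},
    {"x": 0, "y": 0, "z": 0, "wx": 0, "wy": 0, "wz": 0, "hand": 0.8},
    {"x": 0, "y": 0, "z": 0, "wx": 0, "wy": 0, "wz": 0, "hand": 0.8},
    {"x": 0, "y": 0, "z": 0, "wx": 0, "wy": 0, "wz": 0, "hand": 0.8},
    {"x": 0, "y": 0, "z": 0, "wx": 0, "wy": 0, "wz": 0, "hand": 0.8}
  ]
}}

```text
time: 5.2
tool_pos: [0.6771, 0.0592, 0.1854]
tool_rot: [0.187, 0.318, 0.923, 0.113]
contact_force: [-0.2, -0.3, 0.5]
gripper_width: 0.902
grasp_force: 0.0
```

```bash
python3 - <<'E'
from h import *
s=manip.state();R,u,o=stand();e1=np.cross(R[:,1],u);t=s["tool_pos"]-o
print(s["time"],t@e1*1000,t@R[:,1]*1000,t@u,s["contact_force"],s["gripper_width"],s["joint_vel"].round(4))
plan(o+.150*u,standori(np.radians(-40)),1)
E
```

```text
5.2 -1.0866590819028354 5.55753376337929 0.15013873172968556 [-0.24805477 -0.34854895  0.4547082 ] 0.9022049819190647 [-0.0003  0.0007 -0.002  -0.0006  0.0008  0.0007]
1 rows xyz [-0.033 -0.018  0.001] w [ 0.0018 -0.0002  0.0002] mm 5.7 deg 0.08
```

Call:
{"name": "send_rows", "arguments": {
  "rows": [
    {"x": -0.033, "y": -0.018, "z": 0, "wx": 0, "wy": 0, "wz": 0, "hand": 0.8},
    {"x": 0, "y": 0, "z": 0, "wx": 0, "wy": 0, "wz": 0, "hand": 0.8},
    {"x": 0, "y": 0, "z": 0, "wx": 0, "wy": 0, "wz": 0, "hand": 0.4},
    {"x": 0, "y": 0, "z": 0, "wx": 0, "wy": 0, "wz": 0, "hand": 0.2},
    {"x": 0, "y": 0, "z": 0, "wx": 0, "wy": 0, "wz": 0, "hand": 0},
    {"x": 0, "y": 0, "z": 0, "wx": 0, "wy": 0, "wz": 0, "hand": 0},
    {"x": 0, "y": 0, "z": 0, "wx": 0, "wy": 0, "wz": 0, "hand": 0},
    {"x": 0, "y": 0, "z": 0, "wx": 0, "wy": 0, "wz": 0, "hand": 0},
    {"x": 0, "y": 0, "z": 0, "wx": 0, "wy": 0, "wz": 0, "hand": 0},
    {"x": 0, "y": 0, "z": 0, "wx": 0, "wy": 0, "wz": 0, "hand": 0}
  ]
}}

```text
time: 6.03
tool_pos: [0.6795, 0.0541, 0.1866]
tool_rot: [0.188, 0.318, 0.923, 0.113]
contact_force: [-3.7, 0.5, 5.2]
gripper_width: 0.644
grasp_force: 63.3
```

```bash
python3 - <<'E'
from h import *
s=manip.state();R,u,o=stand();e1=np.cross(R[:,1],u);t=s["tool_pos"]-o
print(s["time"],t@e1*1000,t@R[:,1]*1000,t@u,s["contact_force"],s["ft_torque"],s["gripper_width"])
E
```

```text
6.0333 0.5426399706244465 0.07676574159729693 0.15068808798221583 [-3.68050727  0.5285282   5.16128384] [0.05793002 0.39411245 0.06434425] 0.6443529910513313
```

Well centred; now turn by 40° (3 → 5).

Call:
{"name": "send_rows", "arguments": {
  "rows": [
    {"x": 0, "y": 0, "z": 0, "wx": 0, "wy": 0, "wz": 0.09, "hand": 0},
    {"x": 0, "y": 0, "z": 0, "wx": 0, "wy": 0, "wz": 0.09, "hand": 0},
    {"x": 0, "y": 0, "z": 0, "wx": 0, "wy": 0, "wz": 0.09, "hand": 0},
    {"x": 0, "y": 0, "z": 0, "wx": 0, "wy": 0, "wz": 0.09, "hand": 0},
    {"x": 0, "y": 0, "z": 0, "wx": 0, "wy": 0, "wz": 0.09, "hand": 0},
    {"x": 0, "y": 0, "z": 0, "wx": 0, "wy": 0, "wz": 0.09, "hand": 0},
    {"x": 0, "y": 0, "z": 0, "wx": 0, "wy": 0, "wz": 0.09, "hand": 0},
    {"x": 0, "y": 0, "z": 0, "wx": 0, "wy": 0, "wz": 0.09, "hand": 0},
    {"x": 0, "y": 0, "z": 0, "wx": 0, "wy": 0, "wz": 0.09, "hand": 0},
    {"x": 0, "y": 0, "z": 0, "wx": 0, "wy": 0, "wz": 0.09, "hand": 0}
  ]
}}

```text
time: 6.87
tool_pos: [0.6786, 0.0536, 0.1861]
tool_rot: [0.136, 0.619, 0.755, 0.17]
contact_force: [-8.8, -1.4, 8.3]
gripper_width: 0.632
grasp_force: 64.1
```

Call:
{"name": "send_rows", "arguments": {
  "rows": [
    {"x": 0, "y": 0, "z": 0, "wx": 0, "wy": 0, "wz": 0, "hand": 0},
    {"x": 0, "y": 0, "z": 0, "wx": 0, "wy": 0, "wz": 0, "hand": 0},
    {"x": 0, "y": 0, "z": 0, "wx": 0, "wy": 0, "wz": 0, "hand": 0},
    {"x": 0, "y": 0, "z": 0, "wx": 0, "wy": 0, "wz": 0, "hand": 0.5},
    {"x": 0, "y": 0, "z": 0, "wx": 0, "wy": 0, "wz": 0, "hand": 1},
    {"x": 0, "y": 0, "z": 0, "wx": 0, "wy": 0, "wz": 0, "hand": 1},
    {"x": 0, "y": 0, "z": 0, "wx": 0, "wy": 0, "wz": 0, "hand": 1},
    {"x": 0, "y": 0, "z": 0, "wx": 0, "wy": 0, "wz": 0, "hand": 1},
    {"x": 0, "y": 0, "z": 0, "wx": 0, "wy": 0, "wz": 0, "hand": 1},
    {"x": 0, "y": 0, "z": 0, "wx": 0, "wy": 0, "wz": 0, "hand": 1}
  ]
}}

```text
time: 7.7
tool_pos: [0.6793, 0.054, 0.1859]
tool_rot: [0.137, 0.617, 0.756, 0.171]
contact_force: [0.1, 1.1, -0.2]
gripper_width: 0.998
grasp_force: 0.0
```

Call:
{"name": "send_rows", "arguments": {
  "rows": [
    {"x": 0, "y": 0, "z": -0.085, "wx": 0, "wy": 0, "wz": 0, "hand": 1},
    {"x": 0, "y": 0, "z": -0.085, "wx": 0, "wy": 0, "wz": 0, "hand": 1},
    {"x": 0, "y": 0, "z": -0.085, "wx": 0, "wy": 0, "wz": 0, "hand": 1},
    {"x": 0, "y": 0, "z": -0.085, "wx": 0, "wy": 0, "wz": 0, "hand": 1},
    {"x": 0, "y": 0, "z": -0.085, "wx": 0, "wy": 0, "wz": 0, "hand": 1},
    {"x": 0, "y": 0, "z": -0.085, "wx": 0, "wy": 0, "wz": 0, "hand": 1},
    {"x": 0, "y": 0, "z": -0.085, "wx": 0, "wy": 0, "wz": 0, "hand": 1},
    {"x": 0, "y": 0, "z": -0.085, "wx": 0, "wy": 0, "wz": 0, "hand": 1},
    {"x": 0, "y": 0, "z": -0.085, "wx": 0, "wy": 0, "wz": 0, "hand": 1},
    {"x": 0, "y": 0, "z": -0.085, "wx": 0, "wy": 0, "wz": 0, "hand": 1}
  ]
}}

```text
time: 8.53
tool_pos: [0.6255, 0.0425, 0.3024]
tool_rot: [0.137, 0.617, 0.756, 0.171]
contact_force: [-1.0, 0.1, -0.3]
gripper_width: 0.999
grasp_force: 0.0
```

```bash
python3 - <<'E'
from h import *
s=manip.state();c=calibration("wrist");im=grab_frame("wrist");print(s["time"],s["joint_pos"].round(3))
np.savez("w2",R=c["R"],t=c["t"],camera_matrix=c["camera_matrix"])
R,u,o=stand();p=wproj(o+.15*u,c);x,y=(p-88).astype(int);print(x,y)
cv2.imwrite("pics/w2c.png",cv2.resize(im[y:y+176,x:x+176],None,fx=3.3,fy=3.3,interpolation=cv2.INTER_CUBIC))
for k in range(6):
    g=np.radians(230-20*k);q=wproj(o+.141*u+.042*(np.cos(g)*np.cross(R[:,1],u)+np.sin(g)*R[:,1]),c);print(k+1,((q-[x,y])*3.3).round())
E
```

```text
8.5333 [-0.112 -0.252  1.823  0.149  1.154 -0.344]
187 116
1 [197. 397.]
2 [162. 359.]
3 [142. 311.]
4 [139. 259.]
5 [156. 208.]
6 [190. 166.]
```

View pics/w2c.png

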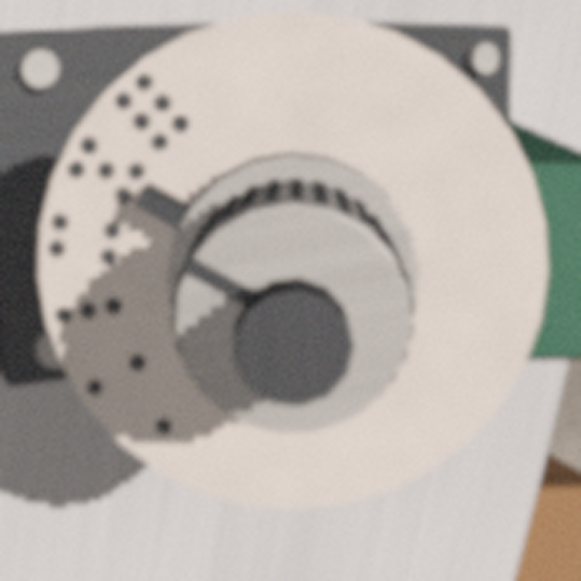

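```bash
python3 - <<'E'
from h import *
s=manip.state();c=dict(np.load("w2.npz"))
R,u,o=stand();e1=np.cross(R[:,1],u);X=wplane((293/3.3+187,342/3.3+116),c,o+.203*u,u)-o;print("punch off mm",X@e1*1000,X@R[:,1]*1000)
h=np.array([.4664,-.1574]);a=2.74;g=h+.068*np.array([np.cos(a),np.sin(a)]);print(g,s["tool_pos"])
x=np.array([-np.cos(a),-np.sin(a),0]);q=orient(np.array([0,0,-1.]),x);plan(np.r_[g,.14],q,30)
E
```

```text
punch off mm -0.023395209057031074 2.2782443906769827
[ 0.40381011 -0.13081984] [0.62616069 0.0423073  0.30596485]
30 rows xyz [-0.083 -0.011  0.028] w [ 0.0106 -0.0206  0.0904] mm 13.3 deg 4.2
```

Call:
{"name": "send_rows", "arguments": {
  "rows": [
    {"x": -0.083, "y": -0.011, "z": 0.028, "wx": 0.0106, "wy": -0.0206, "wz": 0.0904, "hand": 1},
    {"x": -0.083, "y": -0.011, "z": 0.028, "wx": 0.0106, "wy": -0.0206, "wz": 0.0904, "hand": 1},
    {"x": -0.083, "y": -0.011, "z": 0.028, "wx": 0.0106, "wy": -0.0206, "wz": 0.0904, "hand": 1},
    {"x": -0.083, "y": -0.011, "z": 0.028, "wx": 0.0106, "wy": -0.0206, "wz": 0.0904, "hand": 1},
    {"x": -0.083, "y": -0.011, "z": 0.028, "wx": 0.0106, "wy": -0.0206, "wz": 0.0904, "hand": 1},
    {"x": -0.083, "y": -0.011, "z": 0.028, "wx": 0.0106, "wy": -0.0206, "wz": 0.0904, "hand": 1},
    {"x": -0.083, "y": -0.011, "z": 0.028, "wx": 0.0106, "wy": -0.0206, "wz": 0.0904, "hand": 1},
    {"x": -0.083, "y": -0.011, "z": 0.028, "wx": 0.0106, "wy": -0.0206, "wz": 0.0904, "hand": 1},
    {"x": -0.083, "y": -0.011, "z": 0.028, "wx": 0.0106, "wy": -0.0206, "wz": 0.0904, "hand": 1},
    {"x": -0.083, "y": -0.011, "z": 0.028, "wx": 0.0106, "wy": -0.0206, "wz": 0.0904, "hand": 1}
  ]
}}

```text
time: 9.42
tool_pos: [0.6125, -0.0756, 0.248]
tool_rot: [0.103, 0.859, 0.486, 0.127]
contact_force: [0.4, 0.0, -0.5]
gripper_width: 0.999
grasp_force: 0.0
```

Call:
{"name": "send_rows", "arguments": {
  "rows": [
    {"x": -0.083, "y": -0.011, "z": 0.028, "wx": 0.0106, "wy": -0.0206, "wz": 0.0904, "hand": 1},
    {"x": -0.083, "y": -0.011, "z": 0.028, "wx": 0.0106, "wy": -0.0206, "wz": 0.0904, "hand": 1},
    {"x": -0.083, "y": -0.011, "z": 0.028, "wx": 0.0106, "wy": -0.0206, "wz": 0.0904, "hand": 1},
    {"x": -0.083, "y": -0.011, "z": 0.028, "wx": 0.0106, "wy": -0.0206, "wz": 0.0904, "hand": 1},
    {"x": -0.083, "y": -0.011, "z": 0.028, "wx": 0.0106, "wy": -0.0206, "wz": 0.0904, "hand": 1},
    {"x": -0.083, "y": -0.011, "z": 0.028, "wx": 0.0106, "wy": -0.0206, "wz": 0.0904, "hand": 1},
    {"x": -0.083, "y": -0.011, "z": 0.028, "wx": 0.0106, "wy": -0.0206, "wz": 0.0904, "hand": 1},
    {"x": -0.083, "y": -0.011, "z": 0.028, "wx": 0.0106, "wy": -0.0206, "wz": 0.0904, "hand": 1},
    {"x": -0.083, "y": -0.011, "z": 0.028, "wx": 0.0106, "wy": -0.0206, "wz": 0.0904, "hand": 1},
    {"x": -0.083, "y": -0.011, "z": 0.028, "wx": 0.0106, "wy": -0.0206, "wz": 0.0904, "hand": 1}
  ]
}}

```text
time: 10.25
tool_pos: [0.5218, -0.1463, 0.1879]
tool_rot: [0.055, 0.985, 0.152, 0.066]
contact_force: [0.9, 0.3, 0.2]
gripper_width: 1.003
grasp_force: 0.0
```

Call:
{"name": "send_rows", "arguments": {
  "rows": [
    {"x": -0.083, "y": -0.011, "z": 0.028, "wx": 0.0106, "wy": -0.0206, "wz": 0.0904, "hand": 1},
    {"x": -0.083, "y": -0.011, "z": 0.028, "wx": 0.0106, "wy": -0.0206, "wz": 0.0904, "hand": 1},
    {"x": -0.083, "y": -0.011, "z": 0.028, "wx": 0.0106, "wy": -0.0206, "wz": 0.0904, "hand": 1},
    {"x": -0.083, "y": -0.011, "z": 0.028, "wx": 0.0106, "wy": -0.0206, "wz": 0.0904, "hand": 1},
    {"x": -0.083, "y": -0.011, "z": 0.028, "wx": 0.0106, "wy": -0.0206, "wz": 0.0904, "hand": 1},
    {"x": -0.083, "y": -0.011, "z": 0.028, "wx": 0.0106, "wy": -0.0206, "wz": 0.0904, "hand": 1},
    {"x": -0.083, "y": -0.011, "z": 0.028, "wx": 0.0106, "wy": -0.0206, "wz": 0.0904, "hand": 1},
    {"x": -0.083, "y": -0.011, "z": 0.028, "wx": 0.0106, "wy": -0.0206, "wz": 0.0904, "hand": 1},
    {"x": -0.083, "y": -0.011, "z": 0.028, "wx": 0.0106, "wy": -0.0206, "wz": 0.0904, "hand": 1},
    {"x": -0.083, "y": -0.011, "z": 0.028, "wx": 0.0106, "wy": -0.0206, "wz": 0.0904, "hand": 1}
  ]
}}

```text
time: 11.08
tool_pos: [0.4036, -0.1313, 0.1367]
tool_rot: [0.0, 0.98, -0.201, -0.003]
contact_force: [-0.0, 0.3, 0.6]
gripper_width: 0.999
grasp_force: 0.0
```

Call:
{"name": "send_rows", "arguments": {
  "rows": [
    {"x": 0, "y": 0, "z": 0, "wx": 0, "wy": 0, "wz": 0, "hand": 1},
    {"x": 0, "y": 0, "z": 0, "wx": 0, "wy": 0, "wz": 0, "hand": 1},
    {"x": 0, "y": 0, "z": 0, "wx": 0, "wy": 0, "wz": 0, "hand": 1},
    {"x": 0, "y": 0, "z": 0, "wx": 0, "wy": 0, "wz": 0, "hand": 1},
    {"x": 0, "y": 0, "z": 0, "wx": 0, "wy": 0, "wz": 0, "hand": 1},
    {"x": 0, "y": 0, "z": 0, "wx": 0, "wy": 0, "wz": 0, "hand": 1},
    {"x": 0, "y": 0, "z": 0, "wx": 0, "wy": 0, "wz": 0, "hand": 1},
    {"x": 0, "y": 0, "z": 0, "wx": 0, "wy": 0, "wz": 0, "hand": 1},
    {"x": 0, "y": 0, "z": 0, "wx": 0, "wy": 0, "wz": 0, "hand": 1},
    {"x": 0, "y": 0, "z": 0, "wx": 0, "wy": 0, "wz": 0, "hand": 1}
  ]
}}

```text
time: 11.92
tool_pos: [0.4043, -0.1314, 0.1369]
tool_rot: [0.001, 0.98, -0.199, -0.002]
contact_force: [1.0, 0.3, 0.2]
gripper_width: 1.004
grasp_force: 0.0
```

```bash
python3 - <<'E'
from h import *
s=manip.state();c=calibration("wrist");im=grab_frame("wrist");print(s["time"],s["tool_pos"],s["joint_pos"].round(3))
cv2.imwrite("pics/w3.png",im);np.savez("w3",R=c["R"],t=c["t"],camera_matrix=c["camera_matrix"])
print(wproj([.4664,-.1574,.064],c),wproj([.4038,-.1308,.045],c),wproj([.4664-.92*.16,-.1574+.391*.16,.045],c))
a=2.74;plan([.4038,-.1308,.011],orient(np.array([0,0,-1.]),np.array([-np.cos(a),-np.sin(a),0])),10)
E
```

```text
11.9167 [ 0.40425638 -0.13143463  0.13689274] [-0.488 -0.379  2.155 -0.003  1.37   1.485]
[275.11112247 126.24976174] [275.05956221 217.74474125] [275.03456414 320.00864701]
10 rows xyz [-0.    -0.     0.084] w [0.0003 0.0006 0.0001] mm 12.6 deg 0.03
```

View pics/w3.png

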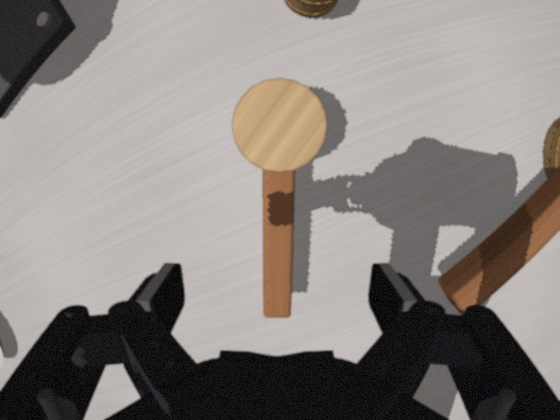

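Call:
{"name": "send_rows", "arguments": {
  "rows": [
    {"x": 0, "y": 0.0015, "z": 0.084, "wx": 0, "wy": 0, "wz": 0, "hand": 1},
    {"x": 0, "y": 0.0015, "z": 0.084, "wx": 0, "wy": 0, "wz": 0, "hand": 1},
    {"x": 0, "y": 0.0015, "z": 0.084, "wx": 0, "wy": 0, "wz": 0, "hand": 1},
    {"x": 0, "y": 0.0015, "z": 0.084, "wx": 0, "wy": 0, "wz": 0, "hand": 1},
    {"x": 0, "y": 0.0015, "z": 0.084, "wx": 0, "wy": 0, "wz": 0, "hand": 1},
    {"x": 0, "y": 0.0015, "z": 0.084, "wx": 0, "wy": 0, "wz": 0, "hand": 1},
    {"x": 0, "y": 0.0015, "z": 0.084, "wx": 0, "wy": 0, "wz": 0, "hand": 1},
    {"x": 0, "y": 0.0015, "z": 0.084, "wx": 0, "wy": 0, "wz": 0, "hand": 1},
    {"x": 0, "y": 0.0015, "z": 0.084, "wx": 0, "wy": 0, "wz": 0, "hand": 1},
    {"x": 0, "y": 0.0015, "z": 0.084, "wx": 0, "wy": 0, "wz": 0, "hand": 1}
  ]
}}

```text
time: 12.8
tool_pos: [0.4028, -0.1336, 0.0104]
tool_rot: [0.001, 0.98, -0.199, -0.002]
contact_force: [0.3, -0.8, -0.1]
gripper_width: 0.999
grasp_force: 0.0
```

Call:
{"name": "send_rows", "arguments": {
  "rows": [
    {"x": 0, "y": 0, "z": 0, "wx": 0, "wy": 0, "wz": 0, "hand": 0.5},
    {"x": 0, "y": 0, "z": 0, "wx": 0, "wy": 0, "wz": 0, "hand": 0},
    {"x": 0, "y": 0, "z": 0, "wx": 0, "wy": 0, "wz": 0, "hand": -0.3},
    {"x": 0, "y": 0, "z": 0, "wx": 0, "wy": 0, "wz": 0, "hand": -0.5},
    {"x": 0, "y": 0, "z": 0, "wx": 0, "wy": 0, "wz": 0, "hand": -0.8},
    {"x": 0, "y": 0, "z": 0, "wx": 0, "wy": 0, "wz": 0, "hand": -0.8},
    {"x": 0, "y": 0, "z": 0, "wx": 0, "wy": 0, "wz": 0, "hand": -0.8},
    {"x": 0, "y": 0, "z": 0, "wx": 0, "wy": 0, "wz": 0, "hand": -0.8},
    {"x": 0, "y": 0, "z": 0, "wx": 0, "wy": 0, "wz": 0, "hand": -0.8},
    {"x": 0, "y": 0, "z": 0, "wx": 0, "wy": 0, "wz": 0, "hand": -0.8}
  ]
}}

```text
time: 13.63
tool_pos: [0.4035, -0.1338, 0.012]
tool_rot: [0.001, 0.98, -0.199, -0.002]
contact_force: [-1.6, 2.3, 6.5]
gripper_width: 0.272
grasp_force: 61.1
```

Call:
{"name": "send_rows", "arguments": {
  "rows": [
    {"x": 0, "y": 0, "z": 0, "wx": 0, "wy": 0, "wz": 0, "hand": -0.8},
    {"x": 0, "y": 0, "z": 0, "wx": 0, "wy": 0, "wz": 0, "hand": -0.8},
    {"x": 0, "y": 0, "z": 0, "wx": 0, "wy": 0, "wz": 0, "hand": -0.8},
    {"x": 0, "y": 0, "z": -0.02, "wx": 0, "wy": 0, "wz": 0, "hand": -0.8},
    {"x": 0, "y": 0, "z": -0.05, "wx": 0, "wy": 0, "wz": 0, "hand": -0.8},
    {"x": 0, "y": 0, "z": -0.1, "wx": 0, "wy": 0, "wz": 0, "hand": -0.8},
    {"x": 0, "y": 0, "z": -0.1, "wx": 0, "wy": 0, "wz": 0, "hand": -0.8},
    {"x": 0, "y": 0, "z": -0.1, "wx": 0, "wy": 0, "wz": 0, "hand": -0.8},
    {"x": 0, "y": 0, "z": -0.05, "wx": 0, "wy": 0, "wz": 0, "hand": -0.8},
    {"x": 0, "y": 0, "z": 0, "wx": 0, "wy": 0, "wz": 0, "hand": -0.8}
  ]
}}

```text
time: 14.47
tool_pos: [0.404, -0.134, 0.0756]
tool_rot: [0.001, 0.98, -0.199, -0.001]
contact_force: [0.1, -0.2, -4.6]
gripper_width: 0.272
grasp_force: 60.0
```

```bash
python3 - <<'E'
from h import *
s=manip.state();print(s["time"],s["tool_pos"],s["tool_rot"],s["contact_force"],s["gripper_width"])
c=calibration("wrist");im=grab_frame("wrist");np.savez("w4",R=c["R"],t=c["t"],camera_matrix=c["camera_matrix"]);cv2.imwrite("pics/w4.png",im)
hs=cv2.cvtColor(im,cv2.COLOR_BGR2HSV);m=((hs[...,0]>=14)&(hs[...,0]<28)&(hs[...,1]>70)&(hs[...,2]>130)).astype(np.uint8)
n,l,st,cc=cv2.connectedComponentsWithStats(m)
Rt=rot(s["tool_rot"]).as_matrix()
for i in range(1,n):
    if st[i,4]>500:
        print(st[i],cc[i])
        x,y,w,h=st[i,:4]
        for p in((x+w/2,y+h/2),(x,y+h/2),(x+w,y+h/2),(x+w/2,y),(x+w/2,y+h)):
            P=s["tool_pos"]-(.0187+.032)*Rt[:,2];print((Rt.T@(wplane(p,c,P,Rt[:,2])-s["tool_pos"])).round(4))
E
```

```text
14.4667 [ 0.40397393 -0.13404029  0.0756146 ] [ 1.22225352e-03  9.79938562e-01 -1.99294336e-01 -8.30205640e-04] [ 0.09044345 -0.22115383 -4.61068831] 0.2717163308785795
[  169    22   215   214 35595] [276.10627897 127.92366905]
[ 0.0676  0.0003 -0.0507]
[ 0.0685 -0.0308 -0.0507]
[ 0.0686  0.0313 -0.0507]
[ 0.0988  0.0002 -0.0507]
[ 0.0362  0.0003 -0.0507]
```

Call:
{"name": "send_rows", "arguments": {
  "rows": [
    {"x": 0, "y": 0, "z": -0.05, "wx": 0, "wy": 0, "wz": 0, "hand": -0.8},
    {"x": 0, "y": 0, "z": -0.1, "wx": 0, "wy": 0, "wz": 0, "hand": -0.8},
    {"x": 0, "y": 0, "z": -0.15, "wx": 0, "wy": 0, "wz": 0, "hand": -0.8},
    {"x": 0, "y": 0, "z": -0.15, "wx": 0, "wy": 0, "wz": 0, "hand": -0.8},
    {"x": 0, "y": 0, "z": -0.15, "wx": 0, "wy": 0, "wz": 0, "hand": -0.8},
    {"x": 0, "y": 0, "z": -0.15, "wx": 0, "wy": 0, "wz": 0, "hand": -0.8},
    {"x": 0, "y": 0, "z": -0.1, "wx": 0, "wy": 0, "wz": 0, "hand": -0.8},
    {"x": 0, "y": 0, "z": -0.05, "wx": 0, "wy": 0, "wz": 0, "hand": -0.8},
    {"x": 0, "y": 0, "z": 0, "wx": 0, "wy": 0, "wz": 0, "hand": -0.8},
    {"x": 0, "y": 0, "z": 0, "wx": 0, "wy": 0, "wz": 0, "hand": -0.8}
  ]
}}

```text
time: 15.35
tool_pos: [0.4032, -0.1332, 0.2078]
tool_rot: [0.0, 0.98, -0.199, -0.003]
contact_force: [0.6, 0.1, -4.4]
gripper_width: 0.275
grasp_force: 59.9
```

```bash
python3 - <<'E'
from h import *
s=manip.state();R,u,o=stand();e1=np.cross(R[:,1],u);print(s["tool_pos"],s["joint_pos"].round(3))
plan(o+.26*u-.0675*e1+.001*R[:,1],standori(np.pi/2),20)
E
```

```text
[ 0.4032404  -0.13322599  0.20780707] [-0.493 -0.441  2.079 -0.003  1.51   1.479]
20 rows xyz [ 0.053 -0.063 -0.004] w [ 0.0086  0.0276 -0.0382] mm 12.4 deg 2.16
```

Call:
{"name": "send_rows", "arguments": {
  "rows": [
    {"x": 0.053, "y": -0.063, "z": -0.004, "wx": 0.0086, "wy": 0.0276, "wz": -0.0382, "hand": -0.8},
    {"x": 0.053, "y": -0.063, "z": -0.004, "wx": 0.0086, "wy": 0.0276, "wz": -0.0382, "hand": -0.8},
    {"x": 0.053, "y": -0.063, "z": -0.004, "wx": 0.0086, "wy": 0.0276, "wz": -0.0382, "hand": -0.8},
    {"x": 0.053, "y": -0.063, "z": -0.004, "wx": 0.0086, "wy": 0.0276, "wz": -0.0382, "hand": -0.8},
    {"x": 0.053, "y": -0.063, "z": -0.004, "wx": 0.0086, "wy": 0.0276, "wz": -0.0382, "hand": -0.8},
    {"x": 0.053, "y": -0.063, "z": -0.004, "wx": 0.0086, "wy": 0.0276, "wz": -0.0382, "hand": -0.8},
    {"x": 0.053, "y": -0.063, "z": -0.004, "wx": 0.0086, "wy": 0.0276, "wz": -0.0382, "hand": -0.8},
    {"x": 0.053, "y": -0.063, "z": -0.004, "wx": 0.0086, "wy": 0.0276, "wz": -0.0382, "hand": -0.8},
    {"x": 0.053, "y": -0.063, "z": -0.004, "wx": 0.0086, "wy": 0.0276, "wz": -0.0382, "hand": -0.8},
    {"x": 0.053, "y": -0.063, "z": -0.004, "wx": 0.0086, "wy": 0.0276, "wz": -0.0382, "hand": -0.8}
  ]
}}

```text
time: 16.18
tool_pos: [0.5045, -0.0625, 0.2244]
tool_rot: [-0.011, 0.993, -0.048, 0.111]
contact_force: [-0.5, -0.8, -3.4]
gripper_width: 0.271
grasp_force: 60.0
```

Call:
{"name": "send_rows", "arguments": {
  "rows": [
    {"x": 0.053, "y": -0.063, "z": -0.004, "wx": 0.0086, "wy": 0.0276, "wz": -0.0382, "hand": -0.8},
    {"x": 0.053, "y": -0.063, "z": -0.004, "wx": 0.0086, "wy": 0.0276, "wz": -0.0382, "hand": -0.8},
    {"x": 0.053, "y": -0.063, "z": -0.004, "wx": 0.0086, "wy": 0.0276, "wz": -0.0382, "hand": -0.8},
    {"x": 0.053, "y": -0.063, "z": -0.004, "wx": 0.0086, "wy": 0.0276, "wz": -0.0382, "hand": -0.8},
    {"x": 0.053, "y": -0.063, "z": -0.004, "wx": 0.0086, "wy": 0.0276, "wz": -0.0382, "hand": -0.8},
    {"x": 0.053, "y": -0.063, "z": -0.004, "wx": 0.0086, "wy": 0.0276, "wz": -0.0382, "hand": -0.8},
    {"x": 0.053, "y": -0.063, "z": -0.004, "wx": 0.0086, "wy": 0.0276, "wz": -0.0382, "hand": -0.8},
    {"x": 0.053, "y": -0.063, "z": -0.004, "wx": 0.0086, "wy": 0.0276, "wz": -0.0382, "hand": -0.8},
    {"x": 0.053, "y": -0.063, "z": -0.004, "wx": 0.0086, "wy": 0.0276, "wz": -0.0382, "hand": -0.8},
    {"x": 0.053, "y": -0.063, "z": -0.004, "wx": 0.0086, "wy": 0.0276, "wz": -0.0382, "hand": -0.8}
  ]
}}

```text
time: 17.02
tool_pos: [0.5733, 0.0338, 0.2574]
tool_rot: [-0.023, 0.97, 0.103, 0.219]
contact_force: [0.8, -0.5, -4.9]
gripper_width: 0.271
grasp_force: 60.0
```

Call:
{"name": "send_rows", "arguments": {
  "rows": [
    {"x": 0, "y": 0, "z": 0, "wx": 0, "wy": 0, "wz": 0, "hand": -0.8},
    {"x": 0, "y": 0, "z": 0, "wx": 0, "wy": 0, "wz": 0, "hand": -0.8},
    {"x": 0, "y": 0, "z": 0, "wx": 0, "wy": 0, "wz": 0, "hand": -0.8},
    {"x": 0, "y": 0, "z": 0, "wx": 0, "wy": 0, "wz": 0, "hand": -0.8},
    {"x": 0, "y": 0, "z": 0, "wx": 0, "wy": 0, "wz": 0, "hand": -0.8},
    {"x": 0, "y": 0, "z": 0, "wx": 0, "wy": 0, "wz": 0, "hand": -0.8},
    {"x": 0, "y": 0, "z": 0, "wx": 0, "wy": 0, "wz": 0, "hand": -0.8},
    {"x": 0, "y": 0, "z": 0, "wx": 0, "wy": 0, "wz": 0, "hand": -0.8},
    {"x": 0, "y": 0, "z": 0, "wx": 0, "wy": 0, "wz": 0, "hand": -0.8},
    {"x": 0, "y": 0, "z": 0, "wx": 0, "wy": 0, "wz": 0, "hand": -0.8}
  ]
}}

```text
time: 17.85
tool_pos: [0.5728, 0.0327, 0.2571]
tool_rot: [-0.022, 0.97, 0.102, 0.218]
contact_force: [0.1, 0.1, -4.1]
gripper_width: 0.272
grasp_force: 60.1
```

```bash
cat >> h.py <<'E'
def rep():
    s=manip.state();R,u,o=stand();e1=np.cross(R[:,1],u);T=rot(s["tool_rot"]).as_matrix();f=s["tool_pos"]+T@np.array([.0675,0,.0118])-o
    print(s["time"],"face e1,y,s mm",(np.array([f@e1,f@R[:,1],f@u])*1000).round(1),"F.u",(s["contact_force"]@u).round(2),s["contact_force"].round(1),s["ft_torque"].round(2),"tiltdot",(-T[:,2]@u).round(4),s["gripper_width"])
E
python3 - <<'E'
from h import *
rep();R,u,o=stand();e1=np.cross(R[:,1],u)
plan(o+.26*u-.0675*e1+.001*R[:,1],standori(np.pi/2),1)
a=grab_frame("side");b=grab_frame("wrist");cv2.imwrite("pics/s5.png",np.hstack([cv2.resize(a[130:270,230:400],None,fx=3,fy=3),cv2.resize(b,(290,420))]))
E
```

```text
17.85 face e1,y,s mm [ -0.3   1.2 249.2] F.u -3.78 [ 0.1  0.1 -4.1] [-0.09  0.6   0.  ] tiltdot 1.0 0.2715984661475151
1 rows xyz [0.002 0.002 0.005] w [ 0.0011 -0.0029 -0.    ] mm 0.9 deg 0.14
```

View pics/s5.png

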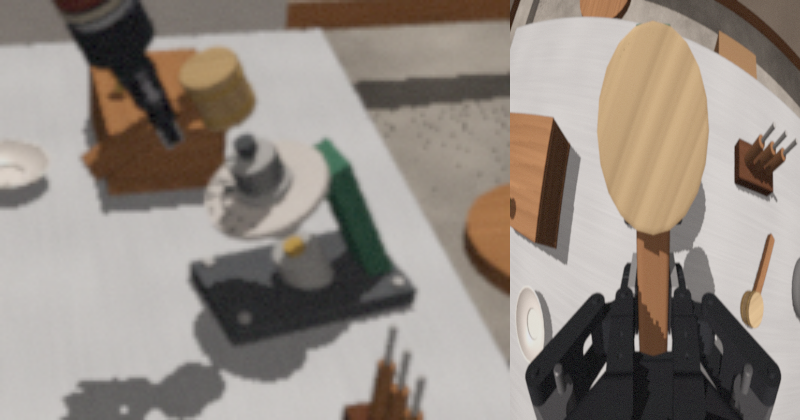

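Call:
{"name": "send_rows", "arguments": {
  "rows": [
    {"x": 0.002, "y": 0.002, "z": 0.03, "wx": 0, "wy": 0, "wz": 0, "hand": -0.8},
    {"x": 0, "y": 0, "z": 0.07, "wx": 0, "wy": 0, "wz": 0, "hand": -0.8},
    {"x": 0, "y": 0, "z": 0.08, "wx": 0, "wy": 0, "wz": 0, "hand": -0.8},
    {"x": 0, "y": 0, "z": 0.08, "wx": 0, "wy": 0, "wz": 0, "hand": -0.8},
    {"x": 0, "y": 0, "z": 0.06, "wx": 0, "wy": 0, "wz": 0, "hand": -0.8},
    {"x": 0, "y": 0, "z": 0.05, "wx": 0, "wy": 0, "wz": 0, "hand": -0.8},
    {"x": 0, "y": 0, "z": 0.02, "wx": 0, "wy": 0, "wz": 0, "hand": -0.8},
    {"x": 0, "y": 0, "z": 0, "wx": 0, "wy": 0, "wz": 0, "hand": -0.8},
    {"x": 0, "y": 0, "z": 0, "wx": 0, "wy": 0, "wz": 0, "hand": -0.8},
    {"x": 0, "y": 0, "z": 0, "wx": 0, "wy": 0, "wz": 0, "hand": -0.8}
  ]
}}

```text
time: 18.78
tool_pos: [0.5975, 0.0377, 0.2039]
tool_rot: [-0.023, 0.97, 0.102, 0.218]
contact_force: [-4.0, -1.0, -0.7]
gripper_width: 0.272
grasp_force: 61.5
```

```bash
python3 -c "
from h import *
rep()"
```

```text
18.7833 face e1,y,s mm [ -0.2   1.1 190.2] F.u 1.14 [-4.  -1.  -0.7] [-0.11  0.85  0.07] tiltdot 1.0 0.27201492299985686
```

Call:
{"name": "send_rows", "arguments": {
  "rows": [
    {"x": 0, "y": 0, "z": 0.02, "wx": 0, "wy": 0, "wz": 0, "hand": -0.8},
    {"x": 0, "y": 0, "z": 0.01, "wx": 0, "wy": 0, "wz": 0, "hand": -0.8},
    {"x": 0, "y": 0, "z": 0, "wx": 0, "wy": 0, "wz": 0, "hand": -0.8},
    {"x": 0, "y": 0, "z": 0, "wx": 0, "wy": 0, "wz": 0, "hand": -0.8},
    {"x": 0, "y": 0, "z": 0, "wx": 0, "wy": 0, "wz": 0, "hand": -0.8},
    {"x": 0, "y": 0, "z": 0, "wx": 0, "wy": 0, "wz": 0, "hand": -0.8},
    {"x": 0, "y": 0, "z": 0, "wx": 0, "wy": 0, "wz": 0, "hand": -0.8},
    {"x": 0, "y": 0, "z": 0, "wx": 0, "wy": 0, "wz": 0, "hand": -0.8},
    {"x": 0, "y": 0, "z": 0, "wx": 0, "wy": 0, "wz": 0, "hand": -0.8},
    {"x": 0, "y": 0, "z": 0, "wx": 0, "wy": 0, "wz": 0, "hand": -0.8}
  ]
}}

```text
time: 19.62
tool_pos: [0.5989, 0.0379, 0.201]
tool_rot: [-0.022, 0.971, 0.102, 0.217]
contact_force: [-15.3, -2.6, 6.1]
gripper_width: 0.268
grasp_force: 63.7
```

```bash
python3 -c "
from h import *
rep();cv2.imwrite('pics/s6.png',cv2.resize(grab_frame('side')[130:270,230:400],None,fx=3,fy=3,interpolation=cv2.INTER_CUBIC))"
```

```text
19.6167 face e1,y,s mm [ -0.2   1.  187. ] F.u 12.11 [-15.3  -2.6   6.1] [-0.25  1.47  0.12] tiltdot 1.0 0.26758462570991526
```

View pics/s6.png

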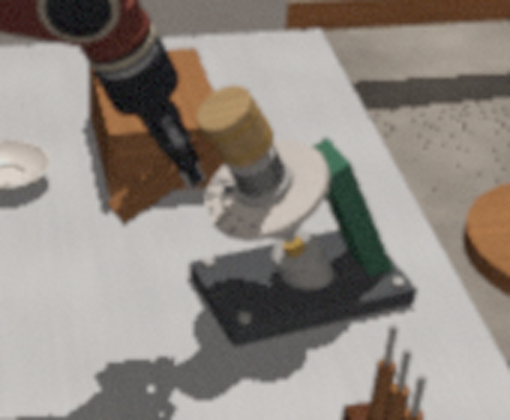

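Call:
{"name": "send_rows", "arguments": {
  "rows": [
    {"x": 0, "y": 0, "z": -0.05, "wx": 0, "wy": 0, "wz": 0, "hand": -0.8},
    {"x": 0, "y": 0, "z": -0.08, "wx": 0, "wy": 0, "wz": 0, "hand": -0.8},
    {"x": 0, "y": 0, "z": -0.08, "wx": 0, "wy": 0, "wz": 0, "hand": -0.8},
    {"x": 0, "y": 0, "z": -0.08, "wx": 0, "wy": 0, "wz": 0, "hand": -0.8},
    {"x": 0, "y": 0, "z": -0.08, "wx": 0, "wy": 0, "wz": 0, "hand": -0.8},
    {"x": 0, "y": 0, "z": -0.05, "wx": 0, "wy": 0, "wz": 0, "hand": -0.8},
    {"x": 0, "y": 0, "z": 0, "wx": 0, "wy": 0, "wz": 0, "hand": -0.8},
    {"x": 0, "y": 0, "z": 0, "wx": 0, "wy": 0, "wz": 0, "hand": -0.8},
    {"x": 0, "y": 0, "z": 0, "wx": 0, "wy": 0, "wz": 0, "hand": -0.8},
    {"x": 0, "y": 0, "z": 0, "wx": 0, "wy": 0, "wz": 0, "hand": -0.8}
  ]
}}

```text
time: 20.5
tool_pos: [0.5728, 0.0326, 0.256]
tool_rot: [-0.023, 0.971, 0.102, 0.217]
contact_force: [1.0, -0.6, -4.2]
gripper_width: 0.273
grasp_force: 61.5
```

```bash
cat > m.py <<'E'
from h import *
rep();s=manip.state();c=calibration("wrist");im=grab_frame("wrist")
hs=cv2.cvtColor(im,cv2.COLOR_BGR2HSV);m=((hs[...,0]>=14)&(hs[...,0]<28)&(hs[...,1]>70)&(hs[...,2]>130)).astype(np.uint8)
n,l,st,cc=cv2.connectedComponentsWithStats(m);Rt=rot(s["tool_rot"]).as_matrix()
i=1+np.argmax(st[1:,4]);x,y,w,h=st[i,:4];print(st[i])
for p in((x,y+h/2),(x+w,y+h/2),(x+w/2,y),(x+w/2,y+h)):
    P=s["tool_pos"]-(.0187+.032)*Rt[:,2];print((Rt.T@(wplane(p,c,P,Rt[:,2])-s["tool_pos"])).round(4))
E
python3 m.py; python3 - <<'E'
from h import *
print(manip.state()["tool_pos"])
a=2.74;q=orient(np.array([0,0,-1.]),np.array([-np.cos(a),-np.sin(a),0]))
plan([.4035,-.1338,.16],q,30)
E
```

```text
20.5 face e1,y,s mm [ -0.9   1.2 248.1] F.u -4.19 [ 1.  -0.6 -4.2] [-0.14  0.64 -0.02] tiltdot 1.0 0.2732166405192105
[  162    23   229   228 40504]
[ 0.066  -0.0328 -0.0507]
[ 0.066   0.0338 -0.0507]
[ 0.0981  0.0005 -0.0507]
[ 0.0311  0.0005 -0.0507]
[0.57278332 0.03260071 0.25593324]
30 rows xyz [-0.039  0.042  0.012] w [-0.0057 -0.0181  0.0255] mm 8.7 deg 1.43
```

```bash
cat > pl.py <<'E'
from h import *
import sys
zg=float(sys.argv[1]);N=int(sys.argv[2])
a=2.74;q=orient(np.array([0,0,-1.]),np.array([-np.cos(a),-np.sin(a),0]))*Rn.from_euler('y',-5,degrees=True)
p=np.array([.4035,-.1338,zg])+q.apply([0,0,.02]);s=manip.state();print(p,s["tool_pos"],s["contact_force"].round(1))
plan(p,q,N)
E
python3 pl.py .18 30
```

```text
[ 0.40189557 -0.13311864  0.16007611] [0.57278332 0.03260071 0.25593324] [ 0.4 -0.6 -3.6]
30 rows xyz [-0.039  0.042  0.014] w [-0.0046 -0.0217  0.0258] mm 8.8 deg 1.53
```

Call:
{"name": "send_rows", "arguments": {
  "rows": [
    {"x": -0.039, "y": 0.042, "z": 0.014, "wx": -0.0046, "wy": -0.0217, "wz": 0.0258, "hand": -0.8},
    {"x": -0.039, "y": 0.042, "z": 0.014, "wx": -0.0046, "wy": -0.0217, "wz": 0.0258, "hand": -0.8},
    {"x": -0.039, "y": 0.042, "z": 0.014, "wx": -0.0046, "wy": -0.0217, "wz": 0.0258, "hand": -0.8},
    {"x": -0.039, "y": 0.042, "z": 0.014, "wx": -0.0046, "wy": -0.0217, "wz": 0.0258, "hand": -0.8},
    {"x": -0.039, "y": 0.042, "z": 0.014, "wx": -0.0046, "wy": -0.0217, "wz": 0.0258, "hand": -0.8},
    {"x": -0.039, "y": 0.042, "z": 0.014, "wx": -0.0046, "wy": -0.0217, "wz": 0.0258, "hand": -0.8},
    {"x": -0.039, "y": 0.042, "z": 0.014, "wx": -0.0046, "wy": -0.0217, "wz": 0.0258, "hand": -0.8},
    {"x": -0.039, "y": 0.042, "z": 0.014, "wx": -0.0046, "wy": -0.0217, "wz": 0.0258, "hand": -0.8},
    {"x": -0.039, "y": 0.042, "z": 0.014, "wx": -0.0046, "wy": -0.0217, "wz": 0.0258, "hand": -0.8},
    {"x": -0.039, "y": 0.042, "z": 0.014, "wx": -0.0046, "wy": -0.0217, "wz": 0.0258, "hand": -0.8}
  ]
}}

```text
time: 21.38
tool_pos: [0.5333, -0.0353, 0.2153]
tool_rot: [-0.018, 0.991, -0.0, 0.133]
contact_force: [0.2, -0.3, -4.3]
gripper_width: 0.273
grasp_force: 61.4
```

Call:
{"name": "send_rows", "arguments": {
  "rows": [
    {"x": -0.039, "y": 0.042, "z": 0.014, "wx": -0.0046, "wy": -0.0217, "wz": 0.0258, "hand": -0.8},
    {"x": -0.039, "y": 0.042, "z": 0.014, "wx": -0.0046, "wy": -0.0217, "wz": 0.0258, "hand": -0.8},
    {"x": -0.039, "y": 0.042, "z": 0.014, "wx": -0.0046, "wy": -0.0217, "wz": 0.0258, "hand": -0.8},
    {"x": -0.039, "y": 0.042, "z": 0.014, "wx": -0.0046, "wy": -0.0217, "wz": 0.0258, "hand": -0.8},
    {"x": -0.039, "y": 0.042, "z": 0.014, "wx": -0.0046, "wy": -0.0217, "wz": 0.0258, "hand": -0.8},
    {"x": -0.039, "y": 0.042, "z": 0.014, "wx": -0.0046, "wy": -0.0217, "wz": 0.0258, "hand": -0.8},
    {"x": -0.039, "y": 0.042, "z": 0.014, "wx": -0.0046, "wy": -0.0217, "wz": 0.0258, "hand": -0.8},
    {"x": -0.039, "y": 0.042, "z": 0.014, "wx": -0.0046, "wy": -0.0217, "wz": 0.0258, "hand": -0.8},
    {"x": -0.039, "y": 0.042, "z": 0.014, "wx": -0.0046, "wy": -0.0217, "wz": 0.0258, "hand": -0.8},
    {"x": -0.039, "y": 0.042, "z": 0.014, "wx": -0.0046, "wy": -0.0217, "wz": 0.0258, "hand": -0.8}
  ]
}}

```text
time: 22.22
tool_pos: [0.4747, -0.0918, 0.1815]
tool_rot: [-0.014, 0.994, -0.101, 0.045]
contact_force: [0.3, -0.2, -3.8]
gripper_width: 0.273
grasp_force: 61.3
```

Call:
{"name": "send_rows", "arguments": {
  "rows": [
    {"x": -0.039, "y": 0.042, "z": 0.014, "wx": -0.0046, "wy": -0.0217, "wz": 0.0258, "hand": -0.8},
    {"x": -0.039, "y": 0.042, "z": 0.014, "wx": -0.0046, "wy": -0.0217, "wz": 0.0258, "hand": -0.8},
    {"x": -0.039, "y": 0.042, "z": 0.014, "wx": -0.0046, "wy": -0.0217, "wz": 0.0258, "hand": -0.8},
    {"x": -0.039, "y": 0.042, "z": 0.014, "wx": -0.0046, "wy": -0.0217, "wz": 0.0258, "hand": -0.8},
    {"x": -0.039, "y": 0.042, "z": 0.014, "wx": -0.0046, "wy": -0.0217, "wz": 0.0258, "hand": -0.8},
    {"x": -0.039, "y": 0.042, "z": 0.014, "wx": -0.0046, "wy": -0.0217, "wz": 0.0258, "hand": -0.8},
    {"x": -0.039, "y": 0.042, "z": 0.014, "wx": -0.0046, "wy": -0.0217, "wz": 0.0258, "hand": -0.8},
    {"x": -0.039, "y": 0.042, "z": 0.014, "wx": -0.0046, "wy": -0.0217, "wz": 0.0258, "hand": -0.8},
    {"x": -0.039, "y": 0.042, "z": 0.014, "wx": -0.0046, "wy": -0.0217, "wz": 0.0258, "hand": -0.8},
    {"x": -0.039, "y": 0.042, "z": 0.014, "wx": -0.0046, "wy": -0.0217, "wz": 0.0258, "hand": -0.8}
  ]
}}

```text
time: 23.05
tool_pos: [0.401, -0.1347, 0.1586]
tool_rot: [-0.009, 0.979, -0.2, -0.043]
contact_force: [0.6, -0.5, -3.2]
gripper_width: 0.271
grasp_force: 61.3
```

Call:
{"name": "send_rows", "arguments": {
  "rows": [
    {"x": 0, "y": 0, "z": 0, "wx": 0, "wy": 0, "wz": 0, "hand": -0.8},
    {"x": 0, "y": 0, "z": 0, "wx": 0, "wy": 0, "wz": 0, "hand": -0.8},
    {"x": 0, "y": 0, "z": 0, "wx": 0, "wy": 0, "wz": 0, "hand": -0.8},
    {"x": 0, "y": 0, "z": 0, "wx": 0, "wy": 0, "wz": 0, "hand": -0.8},
    {"x": 0, "y": 0, "z": 0, "wx": 0, "wy": 0, "wz": 0, "hand": -0.8},
    {"x": 0, "y": 0, "z": 0, "wx": 0, "wy": 0, "wz": 0, "hand": -0.8},
    {"x": 0, "y": 0, "z": 0, "wx": 0, "wy": 0, "wz": 0, "hand": -0.8},
    {"x": 0, "y": 0, "z": 0, "wx": 0, "wy": 0, "wz": 0, "hand": -0.8},
    {"x": 0, "y": 0, "z": 0, "wx": 0, "wy": 0, "wz": 0, "hand": -0.8},
    {"x": 0, "y": 0, "z": 0, "wx": 0, "wy": 0, "wz": 0, "hand": -0.8}
  ]
}}

```text
time: 23.88
tool_pos: [0.4017, -0.1343, 0.1587]
tool_rot: [-0.009, 0.979, -0.199, -0.042]
contact_force: [-0.0, -0.4, -3.4]
gripper_width: 0.275
grasp_force: 61.3
```

```bash
python3 pl.py .045 10; python3 m.py
```

```text
[ 0.40189557 -0.13311864  0.02507611] [ 0.40172348 -0.13426475  0.15865983] [-0.  -0.4 -3.4]
10 rows xyz [ 0.007 -0.001  0.089] w [-0.0001 -0.0002  0.    ] mm 13.4 deg 0.01
23.8833 face e1,y,s mm [-250.9 -164.6  218.8] F.u -2.99 [-0.  -0.4 -3.4] [0.06 0.09 0.01] tiltdot 0.8717 0.2749859706202763
[  162    24   230   228 40125]
[ 0.066  -0.0331 -0.0507]
[ 0.0661  0.034  -0.0507]
[ 0.0982  0.0004 -0.0507]
[ 0.031   0.0004 -0.0507]
```

Call:
{"name": "send_rows", "arguments": {
  "rows": [
    {"x": 0.007, "y": 0, "z": 0.089, "wx": 0, "wy": 0, "wz": 0, "hand": -0.8},
    {"x": 0.007, "y": 0, "z": 0.089, "wx": 0, "wy": 0, "wz": 0, "hand": -0.8},
    {"x": 0.007, "y": 0, "z": 0.089, "wx": 0, "wy": 0, "wz": 0, "hand": -0.8},
    {"x": 0.007, "y": 0, "z": 0.089, "wx": 0, "wy": 0, "wz": 0, "hand": -0.8},
    {"x": 0.007, "y": 0, "z": 0.089, "wx": 0, "wy": 0, "wz": 0, "hand": -0.8},
    {"x": 0.007, "y": 0, "z": 0.089, "wx": 0, "wy": 0, "wz": 0, "hand": -0.8},
    {"x": 0.007, "y": 0, "z": 0.089, "wx": 0, "wy": 0, "wz": 0, "hand": -0.8},
    {"x": 0.007, "y": 0, "z": 0.089, "wx": 0, "wy": 0, "wz": 0, "hand": -0.8},
    {"x": 0.007, "y": 0, "z": 0.089, "wx": 0, "wy": 0, "wz": 0, "hand": -0.8},
    {"x": 0.007, "y": 0, "z": 0.089, "wx": 0, "wy": 0, "wz": 0, "hand": -0.8}
  ]
}}

```text
time: 24.77
tool_pos: [0.401, -0.134, 0.0243]
tool_rot: [-0.009, 0.979, -0.199, -0.042]
contact_force: [-0.1, -0.5, -3.1]
gripper_width: 0.271
grasp_force: 61.4
```

Call:
{"name": "send_rows", "arguments": {
  "rows": [
    {"x": 0.001, "y": 0, "z": 0.01, "wx": 0, "wy": 0, "wz": 0, "hand": -0.8},
    {"x": 0.001, "y": 0, "z": 0.01, "wx": 0, "wy": 0, "wz": 0, "hand": -0.8},
    {"x": 0.001, "y": 0, "z": 0.01, "wx": 0, "wy": 0, "wz": 0, "hand": -0.8},
    {"x": 0.001, "y": 0, "z": 0.01, "wx": 0, "wy": 0, "wz": 0, "hand": -0.8},
    {"x": 0.001, "y": 0, "z": 0.01, "wx": 0, "wy": 0, "wz": 0, "hand": -0.8},
    {"x": 0.001, "y": 0, "z": 0.01, "wx": 0, "wy": 0, "wz": 0, "hand": -0.8},
    {"x": 0, "y": 0, "z": 0, "wx": 0, "wy": 0, "wz": 0, "hand": -0.8},
    {"x": 0, "y": 0, "z": 0, "wx": 0, "wy": 0, "wz": 0, "hand": -0.8},
    {"x": 0, "y": 0, "z": 0, "wx": 0, "wy": 0, "wz": 0, "hand": -0.8},
    {"x": 0, "y": 0, "z": 0, "wx": 0, "wy": 0, "wz": 0, "hand": -0.8}
  ]
}}

```text
time: 25.6
tool_pos: [0.4011, -0.134, 0.0159]
tool_rot: [-0.009, 0.979, -0.199, -0.042]
contact_force: [-1.0, -0.2, -4.2]
gripper_width: 0.27
grasp_force: 61.1
```

```bash
python3 pl.py .032 1;python3 -c "
from h import *
rep()"
```

```text
[ 0.40189557 -0.13311864  0.01207611] [ 0.40105633 -0.13397397  0.01586423] [-1.  -0.2 -4.2]
1 rows xyz [ 0.005 -0.007  0.025] w [-0.0005 -0.0023 -0.0001] mm 4.0 deg 0.11
25.6 face e1,y,s mm [-312.3 -164.1   89.9] F.u -3.34 [-1.  -0.2 -4.2] [0.08 0.12 0.04] tiltdot 0.8718 0.26990929749415576
```

No contact yet, about 4 mm to go. I'll lower in 0.75 mm steps.

Call:
{"name": "send_rows", "arguments": {
  "rows": [
    {"x": 0, "y": 0, "z": 0.005, "wx": 0, "wy": 0, "wz": 0, "hand": -0.8},
    {"x": 0, "y": 0, "z": 0.005, "wx": 0, "wy": 0, "wz": 0, "hand": -0.8},
    {"x": 0, "y": 0, "z": 0.005, "wx": 0, "wy": 0, "wz": 0, "hand": -0.8},
    {"x": 0, "y": 0, "z": 0.005, "wx": 0, "wy": 0, "wz": 0, "hand": -0.8},
    {"x": 0, "y": 0, "z": 0, "wx": 0, "wy": 0, "wz": 0, "hand": -0.8},
    {"x": 0, "y": 0, "z": 0, "wx": 0, "wy": 0, "wz": 0, "hand": -0.8},
    {"x": 0, "y": 0, "z": 0, "wx": 0, "wy": 0, "wz": 0, "hand": -0.8},
    {"x": 0, "y": 0, "z": 0, "wx": 0, "wy": 0, "wz": 0, "hand": -0.8},
    {"x": 0, "y": 0, "z": 0, "wx": 0, "wy": 0, "wz": 0, "hand": -0.8},
    {"x": 0, "y": 0, "z": 0, "wx": 0, "wy": 0, "wz": 0, "hand": -0.8}
  ]
}}

```text
time: 26.43
tool_pos: [0.4008, -0.1338, 0.0128]
tool_rot: [-0.009, 0.979, -0.199, -0.042]
contact_force: [-0.5, 0.6, -4.2]
gripper_width: 0.273
grasp_force: 61.1
```

```bash
python3 -c "
from h import *
rep()"
```

```text
26.4333 face e1,y,s mm [-313.8 -163.9   87.2] F.u -3.6 [-0.5  0.6 -4.2] [ 0.03  0.09 -0.03] tiltdot 0.8717 0.2733202846355822
```

Call:
{"name": "send_rows", "arguments": {
  "rows": [
    {"x": 0, "y": 0, "z": 0.005, "wx": 0, "wy": 0, "wz": 0, "hand": -0.8},
    {"x": 0, "y": 0, "z": 0.005, "wx": 0, "wy": 0, "wz": 0, "hand": -0.8},
    {"x": 0, "y": 0, "z": 0.003, "wx": 0, "wy": 0, "wz": 0, "hand": -0.8},
    {"x": 0, "y": 0, "z": 0, "wx": 0, "wy": 0, "wz": 0, "hand": -0.8},
    {"x": 0, "y": 0, "z": 0, "wx": 0, "wy": 0, "wz": 0, "hand": -0.8},
    {"x": 0, "y": 0, "z": 0, "wx": 0, "wy": 0, "wz": 0, "hand": -0.8},
    {"x": 0, "y": 0, "z": 0, "wx": 0, "wy": 0, "wz": 0, "hand": -0.8},
    {"x": 0, "y": 0, "z": 0, "wx": 0, "wy": 0, "wz": 0, "hand": -0.8},
    {"x": 0, "y": 0, "z": 0, "wx": 0, "wy": 0, "wz": 0, "hand": -0.8},
    {"x": 0, "y": 0, "z": 0, "wx": 0, "wy": 0, "wz": 0, "hand": -0.8}
  ]
}}

```text
time: 27.27
tool_pos: [0.4006, -0.1338, 0.0112]
tool_rot: [-0.009, 0.979, -0.199, -0.042]
contact_force: [-4.3, 1.1, 5.8]
gripper_width: 0.27
grasp_force: 62.3
```

```bash
python3 -c "
from h import *
rep()"
```

```text
27.2667 face e1,y,s mm [-314.6 -163.9   85.8] F.u 6.98 [-4.3  1.1  5.8] [0.32 0.59 0.08] tiltdot 0.8716 0.2700475064000639
```

Call:
{"name": "send_rows", "arguments": {
  "rows": [
    {"x": 0, "y": 0, "z": -0.003, "wx": 0, "wy": 0, "wz": 0, "hand": -0.8},
    {"x": 0, "y": 0, "z": 0, "wx": 0, "wy": 0, "wz": 0, "hand": -0.45},
    {"x": 0, "y": 0, "z": 0, "wx": 0, "wy": 0, "wz": 0, "hand": -0.4},
    {"x": 0, "y": 0, "z": 0, "wx": 0, "wy": 0, "wz": 0, "hand": -0.3},
    {"x": 0, "y": 0, "z": 0, "wx": 0, "wy": 0, "wz": 0, "hand": -0.1},
    {"x": 0, "y": 0, "z": 0, "wx": 0, "wy": 0, "wz": 0, "hand": 0.3},
    {"x": 0, "y": 0, "z": 0, "wx": 0, "wy": 0, "wz": 0, "hand": 0.8},
    {"x": 0, "y": 0, "z": 0, "wx": 0, "wy": 0, "wz": 0, "hand": 1},
    {"x": 0, "y": 0, "z": 0, "wx": 0, "wy": 0, "wz": 0, "hand": 1},
    {"x": 0, "y": 0, "z": 0, "wx": 0, "wy": 0, "wz": 0, "hand": 1}
  ]
}}

```text
time: 28.1
tool_pos: [0.4007, -0.1338, 0.0113]
tool_rot: [-0.009, 0.979, -0.199, -0.042]
contact_force: [-0.1, -0.3, -0.6]
gripper_width: 1.0
grasp_force: 0.0
```

Call:
{"name": "send_rows", "arguments": {
  "rows": [
    {"x": 0, "y": 0, "z": 0, "wx": 0, "wy": 0, "wz": 0, "hand": 1},
    {"x": 0, "y": 0, "z": 0, "wx": 0, "wy": 0, "wz": 0, "hand": 1},
    {"x": 0, "y": 0, "z": -0.05, "wx": 0, "wy": 0, "wz": 0, "hand": 1},
    {"x": 0, "y": 0, "z": -0.1, "wx": 0, "wy": 0, "wz": 0, "hand": 1},
    {"x": 0, "y": 0, "z": -0.15, "wx": 0, "wy": 0, "wz": 0, "hand": 1},
    {"x": 0, "y": 0, "z": -0.15, "wx": 0, "wy": 0, "wz": 0, "hand": 1},
    {"x": 0, "y": 0, "z": -0.15, "wx": 0, "wy": 0, "wz": 0, "hand": 1},
    {"x": 0, "y": 0, "z": -0.15, "wx": 0, "wy": 0, "wz": 0, "hand": 1},
    {"x": 0, "y": 0, "z": -0.1, "wx": 0, "wy": 0, "wz": 0, "hand": 1},
    {"x": 0, "y": 0, "z": 0, "wx": 0, "wy": 0, "wz": 0, "hand": 1}
  ]
}}

```text
time: 28.93
tool_pos: [0.4132, -0.1394, 0.1429]
tool_rot: [-0.008, 0.979, -0.199, -0.038]
contact_force: [-0.3, -0.1, -0.3]
gripper_width: 0.997
grasp_force: 0.0
```

```bash
python3 - <<'E'
from h import *
rep();a=grab_frame("side");b=grab_frame("wrist")
cv2.imwrite("pics/end.png",np.vstack([np.hstack([cv2.resize(a[240:320,200:340],(400,230)),cv2.resize(b,(307,230))]),cv2.resize(a[150:250,220:410],(707,360),interpolation=cv2.INTER_CUBIC)]))
E
```

```text
28.9333 face e1,y,s mm [-248.1 -172.   200.7] F.u -0.13 [-0.3 -0.1 -0.3] [-0.01 -0.1  -0.08] tiltdot 0.875 0.99745936384715
```

View pics/end.png

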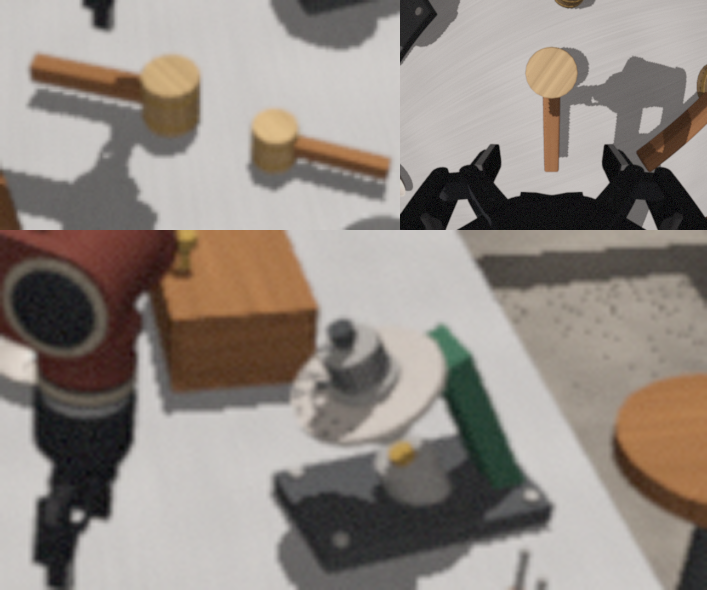

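```bash
python3 - <<'E'
from h import *
R,u,o=stand();e1=np.cross(R[:,1],u);g=cv2.cvtColor(grab_frame("top"),cv2.COLOR_BGR2GRAY)
for a in range(110,240,10):
    r=np.radians(a);print(a,[int(cv2.getRectSubPix(g,(1,1),tuple(map(float,proj("top",o+.141*u+q*(np.cos(r)*e1+np.sin(r)*R[:,1])))))[0,0]) for q in(.037,.040,.043)])
E
```

```text
110 [155, 155, 157]
120 [129, 155, 156]
130 [146, 157, 155]
140 [116, 113, 121]
150 [93, 74, 60]
160 [97, 98, 130]
170 [120, 93, 91]
180 [71, 79, 81]
190 [66, 79, 73]
200 [77, 84, 81]
210 [83, 84, 66]
220 [80, 83, 85]
230 [83, 85, 84]
```

The dark bar is at 150°, which is value 5, and it's separate from the shadow at 170° and beyond. I'm handing in.

```bash
python3 -c "
from plant import job_done
print(job_done())"
```

```text
the job is handed in; nothing more can be done
None
```

The job is handed in: the sleeve reads 5, the punch was pressed onto its stop (about 16 N) and is back up, the mallet stands where it was, and the arm never went near the dish or barrel; the clock read about 29 s.

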